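Scoop the salvaged chokes into the parts box

ROBOT

A 6-joint arm with a two-finger parallel gripper is mounted at the origin on the work surface. World frame = base frame: x ahead of the robot, y to its left, z up, the work surface at z = 0. Lengths are in m, angles in rad, forces in N, time in s.
With the tool pointing down it reaches from about 0.4 to 0.825 m from the base axis. Payload 7 kg.
Tool frame: the origin (TCP) lies at the very end of the fingers, on their centre line; the grasp point (between the pads) lies 19 mm behind it; x points along the fingers, y is the direction in which the jaws open and shut, and the axes are right-handed (so a half turn about x gives the same grasp; the last joint's range is limited). The gripper opens to 88 mm and grips with 3 to 60 N. Pads are 19 mm wide; open, the fingers measure 130 mm over their backs; the gripper's body (78 mm by 193 mm) begins 47 mm behind the grasp point.
Start: joints at [1.579, 0.359, 0.012, 0, -1.224, -0.288], TCP at [0.186, 0.649, 0.227] pointing down, gripper open.
Joint ranges: [-3.07, 3.07], [-1.43, 2.12], [-1.02, 1.25], [-3.03, 1.67], [-3.05, -0], [-3.03, 3.03]. Speed limits (rad/s): [2.39, 2.39, 3.01, 3.14, 3.14, 3.14].

INTERFACE

Orientations are given as [roll, pitch, yaw] about the fixed x, y, z axes, in that order (R = Rz(yaw) Ry(pitch) Rx(roll)).
In Python, from station import arm gives the robot as it stands.
- The arm moves only by the shell command python3 -m inch 'ROWS' [OPENING] [FORCE]. ROWS is text: rows parted by semicolons, each of 6 numbers parted by spaces: the shift along the world's x, y, z in units of 30 mm (1.0 is 30 mm), then the turn, a rotation vector about the world's x, y, z in units of 5 degrees (1.0 is 5 degrees). In form: dx dy dz wx wy wz; .... A call has 1 to 12 rows; each row shifts and turns the commanded pose from where the row before left it; what a row does not reach is not made up. A row lasts 1/8 s, in which the tool goes at most 62.5 mm and 10.7 degrees, less where a joint would pass 70% of its speed; a pose out of reach is approached as far as the arm can. A call is refused whole if a number of a shift passes 1 or a number of a turn 1, either way. A call with a gripper value outside its range is refused whole. OPENING is the opening, from 0 (shut) to 1 (fully open), set as the call begins (- or left out, the last holds). The fingers move at their own pace and stop on an object; FORCE is the grip in N (left out, the last holds). Time passes only in rows, so rows that do not move let the fingers close. It gives the time, the measured TCP pose, the force and the opening at its end, in the units of the state.
- arm.get_state(): the state, without advancing time (a new reading comes with each control period).
- arm.grab_frame(name): name is "scene" or "top"; returns a dict with "frame" (480x640x3 uint8, red, green, blue), "range_z" (480x640 float32, m along the optical axis (not along the pixel's ray), 0 where there is no reading), "mtx" (3x3 intrinsics, pixels), "pose" (4x4, takes a point from camera to world coordinates). Camera axes: x right, y up, looking along -z (the intrinsics and any distortion apply to the point x, -y, -z); pixel columns grow to the right and rows downward; lengths in m; the calibration is good to about 2 mm. A picture is of the moment at which its call begins.
- arm.job_done(): hands the job in, once; it reports no verdict.
Trained networks look in a picture, given as the dict that the camera call returned (one of the last four; its "shot" number tells which), for a name from the list of things; names that differ only in an ending like _2 or _b are one class to them, and where a whole thing is asked for, a point or a joint stands for the part that bears it (a point fixed in the world has none). Each returns a list of dicts, best first, with "confidence" (0 to 1); they miss things now and then, are a little off and sometimes report something else, mostly with a low value. They report only what shows in the picture. A call takes as long as a camera call. They do not tell look-alikes from the thing itself.
- arm.search_frame(picture, target): "extent" ([centre column, centre row, width, height] as shares, 0 to 1, of the picture: columns of its width, rows of its height, round what is visible of it).
- arm.masks_of(picture, target): "mask" (480x640 bool, what is visible of it) and "extent" ([centre column, centre row, width, height] as shares, 0 to 1, of the picture: columns of its width, rows of its height, round what is visible of it).
- arm.place_of(picture, target): "position" ([column, row] as shares, 0 to 1, of the picture: columns of its width, rows of its height: a listed point, or the origin of a listed thing).
The state is a dict: "t": time; "q": joint angles; "qd": joint speeds; "joint_efforts": joint torques, N m; "eef_pos": TCP position; "ee_rot": TCP orientation; "force": force on the tool from outside, world axes, zero at the start; "moment": the same for the moment, N m; "width": finger opening in m.
Only numpy, scipy, OpenCV 4.12 (cv2) and the standard library are available. Lean on these libraries where they do the work, as an engineer would, in place of code of your own. Each camera call takes 0.05 s, during which the arm holds its last target. There are 200 camera calls.

TASK

Scoop the four copper-wound chokes out of the grey tray with the steel hand scoop and tip them into the big empty compartment of the orange parts box, then set the scoop back down flat on the blue mat. The ferrite chips easily, so take the chokes only with the scoop, never with the gripper itself, and tip them out from low over the box. Leave the heatsink in the tray, and everything else on the bench, where it is.

Things in the scene. Friction and masses are not known exactly. Their poses are not given: they have to be found in the camera images.
- scoop: steel hand scoop, about 160 g, flat on the mat. Origin: centre of the pan's underside; x runs from the lip back to the handle (at yaw 0 the lip faces the robot), z up. Pan 70 mm wide (66 inside), 72 long, lip at x = -36 mm, back at +36; flat floor 4 mm thick behind the bevelled lip; back wall 30 mm high, side walls 2 mm thick, 30 mm high at the back, sloping down to 8 mm at x = -24
- scoop_lip (a point): middle of the scoop's lip edge, at its underside (x = -36 mm, y = 0, z = 0 in the scoop's frame). The lip is sharp: a bevel 24 mm long rises from 0 at the edge to the 4 mm floor of the pan; its outer 12 mm have no side walls. Chokes begin to slide on the steel at a slope of about 27 to 34 degrees
- scoop_grip (a point): middle of the scoop's black handle, where it is gripped across its 16 mm width (x = 78 mm, y = 0, z = 58 mm in the scoop's frame). The handle is straight and level, 20 mm high, from x = 45 to 118 mm, on a neck at the back of the pan
- tray: grey open tray fixed to the bench, 212 x 142 mm outside (x by y), 30 mm high, walls and floor 4 mm thick, so the inside is 204 x 134 mm and its floor is 4 mm above the bench. A thin rim, not solid, stands 4 mm further out. Origin centre of its underside, x along its length, away from the robot
- choke0: toroidal choke, a chunky copper-wound ferrite ring potted in its middle (a solid disc with rounded edges, green and black centre), 22 mm across, 12 mm thick, 13 to 25 g, lying flat on the tray floor, 4 mm above the bench; origin centre of its underside
- choke1: toroidal choke, a chunky copper-wound ferrite ring potted in its middle (a solid disc with rounded edges, green and black centre), 22 mm across, 12 mm thick, 13 to 25 g, lying flat on the tray floor, 4 mm above the bench; origin centre of its underside
- choke2: toroidal choke, a chunky copper-wound ferrite ring potted in its middle (a solid disc with rounded edges, green and black centre), 22 mm across, 12 mm thick, 13 to 25 g, lying flat on the tray floor, 4 mm above the bench; origin centre of its underside
- choke3: toroidal choke, a chunky copper-wound ferrite ring potted in its middle (a solid disc with rounded edges, green and black centre), 22 mm across, 12 mm thick, 13 to 25 g, lying flat on the tray floor, 4 mm above the bench; origin centre of its underside
- heatsink: finned aluminium heatsink, 24 x 50 mm (x by y), 10 mm high, 40 g, lying loose on the tray floor near the tray's far end (+x); it stays there; origin centre of its underside
- partsbox: orange open parts box fixed to the bench, 180 x 120 mm outside (x by y), 38 mm high, walls and floor 3 mm. A divider 36 mm high splits off two small compartments at its far end (+x), holding screws and fuses; the rest, towards the robot, is the big empty compartment, 102 x 114 mm inside. Origin centre of its underside
- compartment (a point): centre of the floor of the big empty compartment (its inside runs 51 mm either way along x and 57 mm along y; floor 3 mm and wall tops 38 mm above the bench)
- mat: blue mat fixed to the bench, 230 x 130 mm (x by y), 4 mm thick; the scoop lies on it; origin centre of its underside
- screwdriver: precision screwdriver with red handle, 160 mm long, lying on the bench; bystander; origin under its middle, x along it
- tweezers: dark steel tweezers, 126 mm long, 12 mm wide and 8 mm high, lying on the bench; bystander; origin under its middle, x along it
- solder_spool: blue-flanged spool of solder standing on the bench, 54 mm across, 38 mm high; bystander; origin centre of its underside
- cleaner_bottle: white cleaner bottle with a red cap and blue label, 38 mm across, 110 mm high, standing; bystander; origin centre of its underside
- tip_cleaner: black pot of brass wool, 72 mm across, 50 mm high, standing; bystander; origin centre of its underside
Things that resemble listed ones, but are neither listed nor needed, are in the scene too. What is shaped like the scoop but purple or red is not meant.

How it is judged:
By the outcome, as a careful person would: the job done as asked, in the order asked, and still so for the second after the job is handed in, with the robot touching nothing.
It also fails if it takes over 72 s, if anything falls off the work surface, if the arm or the gripper's body presses on something with over 40 N, if the wrist force passes 120 N, or if a joint passes its speed limit or range.

## Working session

There is one attempt and no reset: what is moved stays moved. The work goes in short steps, Python scripts to look and compute and a shell command to move; the robot and the scene stay as the last step left them, time stands still between calls to the robot, and variables do not carry over. Pictures are saved under pics/ and viewed, about 8 in all and at most 12, crops included, and the job is handed in when it is done.

```bash
mkdir -p pics; ls
cat > h.py <<'E'
import numpy as np, cv2
from station import arm
def px2w(p,u,v,z=None):
    """pixel->world, at depth reading or on plane z"""
    K,T=p["mtx"],p["pose"]
    d=np.array([(u-K[0,2])/K[0,0],-(v-K[1,2])/K[1,1],-1.])
    D=T[:3,:3]@d;o=T[:3,3]
    if z is None: s=p["range_z"][int(round(v)),int(round(u))]
    else: s=(z-o[2])/D[2]
    return o+s*D
def save(p,n,crop=None,k=1):
    f=p["frame"][:,:,::-1]
    if crop: f=f[crop[1]:crop[3],crop[0]:crop[2]]
    cv2.imwrite("pics/"+n,cv2.resize(f,None,fx=k,fy=k,interpolation=cv2.INTER_CUBIC))
E
python3 - <<'E'
from h import *
np.set_printoptions(precision=4,suppress=True)
print(arm.get_state())
for n in ("top","scene"):
    p=arm.grab_frame(n); save(p,n+"0.png"); print(n,p["mtx"].tolist(),p["pose"],[k for k in p])
    for t in ["scoop","scoop_lip","scoop_grip","tray","choke0","heatsink","partsbox","compartment","mat","screwdriver","tweezers","solder_spool","cleaner_bottle","tip_cleaner"]:
        for r in arm.place_of(p,t)[:6]:
            u,v=r["position"][0]*640,r["position"][1]*480
            print(t,round(r["confidence"],2),round(u),round(v),px2w(p,min(u,639),min(v,479)),px2w(p,u,v,.004)[:2])
E
```

```text
pics
{'t': 0.0, 'q': array([ 1.5791,  0.3594,  0.0111, -0.0003, -1.2241, -0.2881]), 'qd': array([-0.001 ,  0.0014,  0.0001, -0.0011,  0.0009, -0.0007]), 'joint_efforts': array([ -0.0007, -58.2721,  29.3074,   6.9972,   0.0071,  -0.0002]), 'eef_pos': array([0.1863, 0.6483, 0.2256]), 'ee_rot': array([ 1.6729,  1.5692, -1.7486]), 'force': array([-0.4461,  0.2826, -0.1767]), 'moment': array([-0.0073,  0.0161, -0.0133]), 'width': 0.0877570894318854}
top [[481.02663019010953, 0.0, 323.24596262625823], [0.0, 481.02663019010953, 248.0338102686863], [0.0, 0.0, 1.0]] [[-0.0197  0.9955 -0.0924  0.3723]
 [-0.9998 -0.0197  0.0005  0.026 ]
 [-0.0014  0.0924  0.9957  1.1034]
 [ 0.      0.      0.      1.    ]] ['frame', 'range_z', 'mtx', 'pose', 'shot']
scoop 0.96 220 372 [0.2003 0.2624 0.0033] [0.2004 0.2622]
scoop 0.67 339 247 [ 0.4763 -0.0103  0.0079] [ 0.4766 -0.0105]
scoop 0.41 275 232 [0.5112 0.1343 0.0282] [0.5143 0.1367]
scoop 0.35 439 253 [ 0.4574 -0.2374  0.0151] [ 0.4583 -0.2401]
scoop_lip 0.89 340 263 [ 0.4404 -0.0129  0.0027] [ 0.4403 -0.0129]
scoop_lip 0.65 233 379 [0.1828 0.2334 0.00
[... 3236 characters left out ...]
95 194 [0.4478 0.273  0.0026] [0.4485 0.272 ]
mat 0.91 323 295 [ 0.5344 -0.0223  0.0032] [ 0.5347 -0.0226]
mat 0.35 338 425 [ 0.7414 -0.1779  0.0707] [ 0.7317 -0.1657]
screwdriver 0.63 372 247 [ 0.5133  0.133  -0.002 ] [0.5158 0.1298]
tweezers 0.81 269 321 [ 0.51   -0.1373  0.0102] [ 0.5074 -0.1359]
tweezers 0.33 207 335 [ 0.4581 -0.2413  0.0149] [ 0.4528 -0.2403]
solder_spool 0.85 446 317 [0.728  0.1041 0.038 ] [0.7227 0.1223]
cleaner_bottle 0.86 341 425 [ 0.745  -0.1751  0.0712] [ 0.7355 -0.1626]
tip_cleaner 0.57 521 242 [0.7219 0.3464 0.0367] [0.7166 0.374 ]
tip_cleaner 0.45 295 257 [ 0.4278 -0.0068  0.0039] [ 0.4279 -0.0069]
tip_cleaner 0.21 448 319 [0.7326 0.1034 0.0374] [0.7275 0.1212]
```

View pics/top0.png

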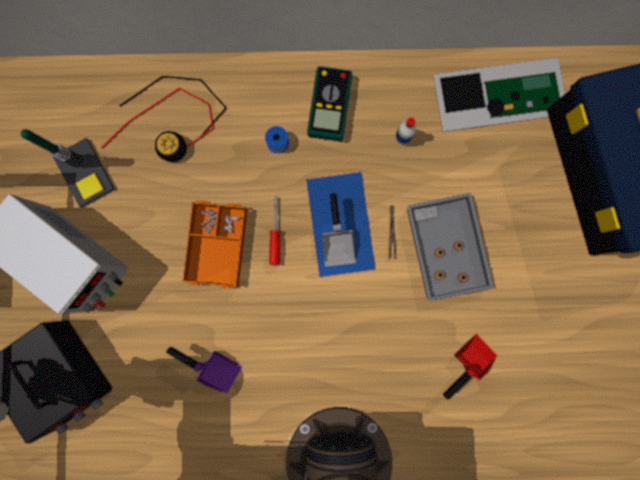

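View pics/scene0.png

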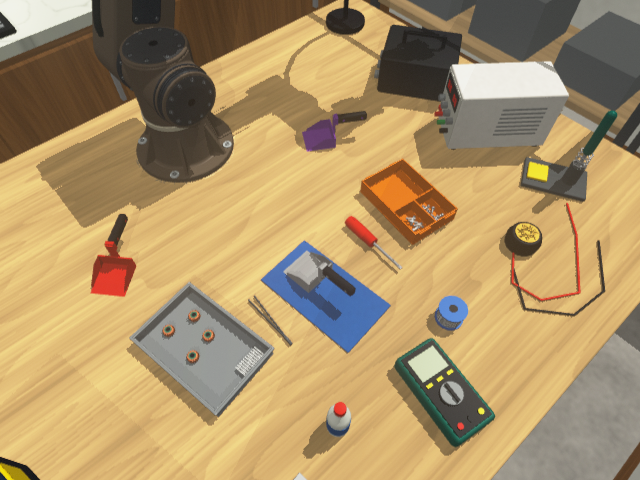

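Run:
```python
from h import *
np.set_printoptions(precision=4,suppress=True)
p=arm.grab_frame("top"); save(p,"crop.png",(300,180,500,310),4)
f=cv2.cvtColor(p["frame"],cv2.COLOR_RGB2HSV)
for t in ["scoop","tray","choke0","heatsink","mat","partsbox","tweezers"]:
    for r in arm.masks_of(p,t)[:6]:
        v,u=np.nonzero(r["mask"]); pts=np.array([px2w(p,a,b) for a,b in zip(u,v)])
        (c,s,a)=cv2.minAreaRect(np.array([px2w(p,a,b,.004)[:2] for a,b in zip(u,v)],np.float32))
        print(t,round(r["confidence"],2),len(u),np.median(pts,0),"min",np.percentile(pts,2,axis=0),"max",np.percentile(pts,98,axis=0),"rect",np.round(c,4),np.round(s,4),round(a,1),"px",u.mean().round(),v.mean().round())
```

```text
scoop 0.78 1502 [ 0.2127 -0.3037  0.0057] min [ 0.1513 -0.3516 -0.0015] max [ 0.2645 -0.2277  0.0708] rect [ 0.195  -0.2861] [0.0807 0.1527] 42.7 px 472.0 364.0
scoop 0.65 1453 [0.2072 0.2756 0.0055] min [ 0.1637  0.2252 -0.0012] max [0.2566 0.3531 0.0702] rect [0.2181 0.3044] [0.1656 0.0765] 62.6 px 211.0 370.0
scoop 0.45 5989 [ 0.4677 -0.2661  0.0054] min [ 0.3622 -0.3385  0.0005] max [ 0.5773 -0.1775  0.0329] rect [ 0.471  -0.2639] [0.2264 0.1558] 10.7 px 450.0 248.0
tray 0.7 94 [ 0.5284 -0.132   0.0064] min [ 0.4616 -0.137  -0.0011] max [ 0.5678 -0.125   0.0122] rect [ 0.5155 -0.133 ] [0.0138 0.1068] 88.9 px 391.0 226.0
tray 0.57 6105 [ 0.4674 -0.2656  0.0054] min [ 0.3614 -0.3394  0.0003] max [ 0.5778 -0.1777  0.0329] rect [ 0.4718 -0.2634] [0.2278 0.1579] 10.8 px 450.0 248.0
choke0 0.51 72 [ 0.4718 -0.2826  0.0155] min [ 0.4627 -0.2936  0.0051] max [ 0.4834 -0.2735  0.0198] rect [ 0.474  -0.2862] [0.0184 0.0209] 87.4 px 459.0 246.0
choke0 0.39 29 [ 0.4069 -0.2351  0.0155] min [ 0.4002 -0.2422  0.0124] max [ 0.4114 -0.2299  0.0203] rect [ 0.4062 -0.2386] [0.0114 0.0115] 87.6 px 439.0 275.0
choke0 0.39 71 [ 0.457  -0.2382  0.0163] min [ 0.4479 -0.2487  0.0085] max [ 0.4658 -0.2295  0.0198] rect [ 0.4576 -0.2408] [0.0208 0.0184] 88.9 px 440.0 253.0
heatsink 0.7 273 [ 0.5476 -0.2101  0.0102] min [ 0.5336 -0.2371  0.0028] max [ 0.5615 -0.1856  0.0178] rect [ 0.5483 -0.2129] [0.0279 0.0563] 8.4 px 425.0 214.0
mat 0.8 4339 [ 0.5466 -0.023   0.0045] min [ 0.416  -0.0827  0.    ] max [0.6413 0.0522 0.0093] rect [ 0.5298 -0.0154] [0.234  0.1332] 6.0 px 341.0 220.0
partsbox 0.76 4670 [0.4865 0.2731 0.0046] min [ 0.3962  0.205  -0.0006] max [0.5751 0.333  0.0398] rect [0.4878 0.2734] [0.1319 0.195 ] 83.6 px 215.0 245.0
tweezers 0.53 53 [ 0.4919 -0.1319  0.0062] min [ 0.4546 -0.1384  0.0006] max [ 0.5639 -0.124   0.0123] rect [ 0.5109 -0.1335] [0.0138 0.1113] 88.1 px 392.0 236.0
```

View pics/crop.png

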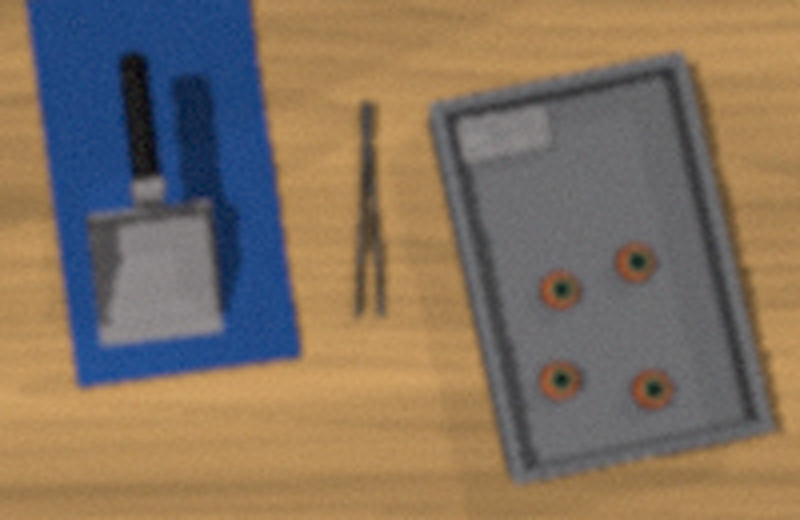

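Run:
```python
from h import *
np.set_printoptions(precision=4,suppress=True)
p=arm.grab_frame("top"); V,U=np.mgrid[150:310,290:510]; P=np.array([px2w(p,u,v) for u,v in zip(U.ravel(),V.ravel())])
hsv=cv2.cvtColor(p["frame"],cv2.COLOR_RGB2HSV)[150:310,290:510].reshape(-1,3).astype(int)
# tray floor frame
R=lambda a:np.array([[np.cos(a),-np.sin(a)],[np.sin(a),np.cos(a)]])
c=np.array([.470,-.2625]);
m=(np.abs((P[:,:2]-c)@R(np.radians(10.7)))<[.13,.09]).all(1)
rim=m&(P[:,2]>.024)
r=cv2.minAreaRect(P[rim,:2].astype(np.float32)); print("rim",r)
ins=m&(np.abs((P[:,:2]-c)@R(np.radians(10.7)))<[.095,.06]).all(1)
hi=ins&(P[:,2]>.011)
img=hi.reshape(V.shape).astype(np.uint8)
n,l,st,ce=cv2.connectedComponentsWithStats(img)
for i in range(1,n):
    if st[i,4]>5:
        q=P[l.ravel()==i]; print(st[i,4],ce[i]+[290,150],q.mean(0),q[:,:2].min(0),q[:,:2].max(0),"local",(q.mean(0)[:2]-np.array(r[0]))@R(np.radians(10.7)))
# scoop handle pts
h=(np.abs(P[:,0]-.54)<.08)&(np.abs(P[:,1]+.01)<.05)&(P[:,2]>.058)
q=P[h]; rr=cv2.minAreaRect(q[:,:2].astype(np.float32)); print("handle",rr,q.mean(0),q[:,2].max())
cc=q[:,:2].mean(0);w=np.linalg.svd(q[:,:2]-cc)[2][0];print(w,np.degrees(np.arctan2(w[1],w[0])))
# pan: grey pixels in mat
g=(np.abs(P[:,0]-.475)<.06)&(np.abs(P[:,1]+.01)<.06)&(hsv[:,1]<70)&(hsv[:,2]>90)
q=P[g];print("pan",cv2.minAreaRect(q[:,:2].astype(np.float32)),q.mean(0))
```

```text
rim ((0.46996814012527466, -0.2582847476005554), (0.22028523683547974, 0.14941346645355225), 10.65787124633789)
98 [427.6224 214.3776] [ 0.546  -0.2149  0.014 ] [ 0.5334 -0.2367] [ 0.5606 -0.1899] local [0.0828 0.0285]
66 [458.6818 245.5606] [ 0.4728 -0.282   0.0161] [ 0.4625 -0.2928] [ 0.4833 -0.2722] local [-0.0017 -0.0238]
69 [439.7971 252.4928] [ 0.4578 -0.2385  0.016 ] [ 0.4476 -0.2489] [ 0.4682 -0.2287] local [-0.0083  0.0217]
71 [439.5493 275.0563] [ 0.4068 -0.2359  0.0155] [ 0.3978 -0.247 ] [ 0.4161 -0.2263] local [-0.058   0.0337]
71 [462.831  277.1549] [ 0.401  -0.2882  0.0158] [ 0.3901 -0.2982] [ 0.4105 -0.2775] local [-0.0733 -0.0166]
handle ((0.547565758228302, -0.0019408296793699265), (0.08215907961130142, 0.01730763539671898), 4.974416255950928) [ 0.5456 -0.0014  0.0713] 0.07717787532336984
[-0.9959 -0.0907] -174.79408109232696
pan ((0.4682893455028534, -0.009666722267866135), (0.10822505503892899, 0.10748981684446335), 6.362726211547852) [ 0.4704 -0.0099  0.0113]
```

Shown: the grey steel scoop lies on the blue mat (top px 339,248; handle 335,209), with purple (215,370) and red (475,358) look-alikes elsewhere. The grey one on the mat is the one meant. The tray holds chokes at (440,252), (459,246), (440,275) and (463,277), and the heatsink at (426,214).

Run:
```python
from h import *
np.set_printoptions(precision=4,suppress=True)
p=arm.grab_frame("top")
for n,u,v,z in [("lipmid",340,264.8,.004),("lipL",325.5,266.5,.004),("lipR",355.5,262.5,.004),("hfar",333,193.8,.072),("hnear",336.3,224.5,.072),("backtop",338,231,.034)]:
    print(n,px2w(p,u,v,z))
s=arm.grab_frame("scene"); save(s,"sc.png",(230,220,390,340),5)
# box: rim points
V,U=np.mgrid[185:300,165:260]; P=np.array([px2w(p,u,v) for u,v in zip(U.ravel(),V.ravel())])
m=(P[:,2]>.028)&(P[:,2]<.045); print("box",cv2.minAreaRect(P[m,:2].astype(np.float32)))
V,U=np.mgrid[180:310,400:505]; P=np.array([px2w(p,u,v) for u,v in zip(U.ravel(),V.ravel())])
m=(P[:,2]>.024)&(P[:,2]<.036); print("tray",cv2.minAreaRect(P[m,:2].astype(np.float32)))
# line profile along handle axis: brightness
f=p["frame"].mean(2)
print(f[186:200,333].round(),f[218:236,337].round(),f[255:272,340].round())
```

```text
lipmid [ 0.4351 -0.0121  0.004 ]
lipL [0.4318 0.0212 0.004 ]
lipR [ 0.4396 -0.0477  0.004 ]
hfar [0.5861 0.002  0.072 ]
hnear [ 0.5186 -0.0037  0.072 ]
backtop [ 0.5092 -0.0083  0.034 ]
box ((0.4848279356956482, 0.26959842443466187), (0.12166482210159302, 0.18960221111774445), 83.66504669189453)
tray ((0.47037938237190247, -0.25849735736846924), (0.2204633355140686, 0.14934228360652924), 10.61911392211914)
[75. 79. 77. 79. 73. 73. 60. 39. 29. 24. 28. 18. 24. 30.] [ 16.  23.  25.  13.  25.  43.  80. 110. 129. 126. 123. 109.  83.  71.
  81.  79.  84. 105.] [139. 138. 136. 141. 133. 136. 137. 142. 137. 127.  99.  87.  88.  84.
  90.  86.  88.]
```

View pics/sc.png

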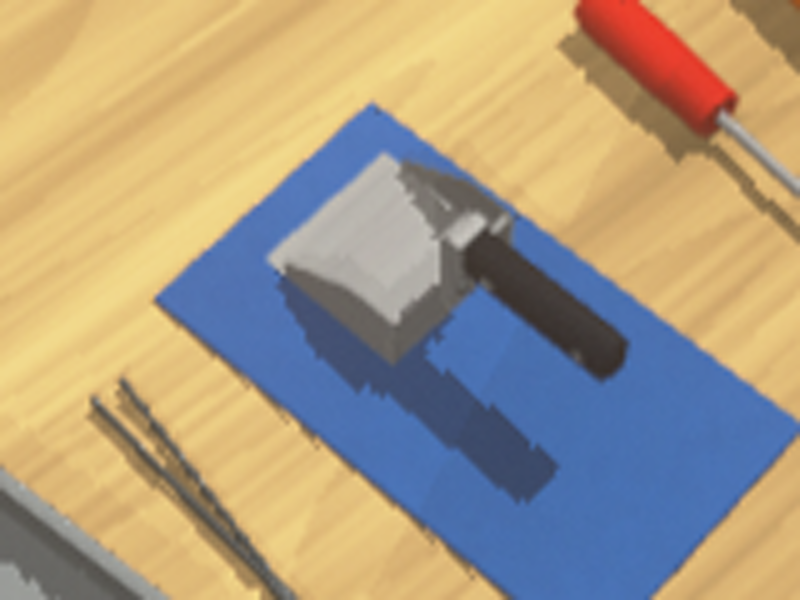

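```bash
python3 -m inch '.548 -.985 -.16 0 0 .194;.548 -.985 -.16 0 0 .194;.548 -.985 -.16 0 0 .194;.548 -.985 -.16 0 0 .194;.548 -.985 -.16 0 0 .194;.548 -.985 -.16 0 0 .194;.548 -.985 -.16 0 0 .194;.548 -.985 -.16 0 0 .194;.548 -.985 -.16 0 0 .194;.548 -.985 -.16 0 0 .194;.548 -.985 -.16 0 0 .194' 1 30
python3 -m inch '.548 -.985 -.16 0 0 .194;.548 -.985 -.16 0 0 .194;.548 -.985 -.16 0 0 .194;.548 -.985 -.16 0 0 .194;.548 -.985 -.16 0 0 .194;.548 -.985 -.16 0 0 .194;.548 -.985 -.16 0 0 .194;.548 -.985 -.16 0 0 .194;.548 -.985 -.16 0 0 .194;.548 -.985 -.16 0 0 .194;.548 -.985 -.16 0 0 .194;0 0 0 0 0 0'
python3 - <<'E'
from h import *
from scipy.spatial.transform import Rotation as Ro
s=arm.get_state(); R=Ro.from_euler("xyz",s["ee_rot"]).as_matrix(); print(s["q"].round(3),s["eef_pos"],R.round(4),np.degrees(np.arctan2(R[1,1],R[0,1])))
E
```

```text
t: 3.42
eef_pos: [0.3677, 0.3228, 0.1739]
ee_rot: [-2.09, 1.57, 0.959]
force: [-0.3, -1.1, -0.1]
width: 0.0879
t: 4.92
eef_pos: [0.5486, -0.0031, 0.1204]
ee_rot: [0.431, 1.57, -2.62]
force: [0.5, 0.3, 1.3]
width: 0.0879
[ 0.352  0.248 -0.411  0.    -0.913  1.309] [ 0.54857391 -0.0030929   0.12039591] [[-7.000e-04  9.010e-02 -9.959e-01]
 [-4.000e-04 -9.959e-01 -9.010e-02]
 [-1.000e+00  4.000e-04  8.000e-04]] -84.83252710580652
```

```bash
python3 -m inch '0 .05 -.8 0 0 0;0 0 -.8 0 0 0;0 0 -.67 0 0 0;0 0 -.3 0 0 0;0 0 0 0 0 0'
python3 -m inch '0 0 0 0 0 0;0 0 0 0 0 0;0 0 0 0 0 0;0 0 0 0 0 0;0 0 0 0 0 0;0 0 0 0 0 0' 0 55
cat >> h.py <<'E'
from scipy.spatial.transform import Rotation as Ro
# scoop frame in tool, from the grasp: set in G.npy
def tool(s=None):
    s=s or arm.get_state(); return Ro.from_euler("xyz",s["ee_rot"]).as_matrix(),np.array(s["eef_pos"])
def Rs(yaw,pitch): # deg, +pitch = lip up
    return Ro.from_euler("zy" if 0 else "ZY",[yaw,pitch],degrees=True).as_matrix()
def scoop_now():
    R,p=tool(); RG,tG=np.load("G.npy")[:,:3],np.load("G.npy")[:,3]
    S=R@RG; o=p+R@tG; lip=o+S@[-.036,0,0]
    y,pt,_=Ro.from_matrix(S).as_euler("ZYX",degrees=True); return S,o,lip,y,pt
def delta(lip,yaw,pitch,S0=None,o0=None):
    """shift (30 mm) and turn (5 deg) units from the scoop's present pose, TCP-based"""
    RG,tG=np.load("G.npy")[:,:3],np.load("G.npy")[:,3]
    R,p=tool(); S=Rs(yaw,pitch); o=np.array(lip)-S@[-.036,0,0]
    R1=S@RG.T; p1=o-R1@tG
    return np.r_[(p1-p)/.03,np.degrees(Ro.from_matrix(R1@R.T).as_rotvec())/5].round(3)
def path(ks):
    """deltas between successive (lip,yaw,pitch), first from now"""
    RG,tG=np.load("G.npy")[:,:3],np.load("G.npy")[:,3]; R,p=tool()
    for lip,yaw,pitch in ks:
        S=Rs(yaw,pitch); o=np.array(lip)-S@[-.036,0,0]; R1=S@RG.T; p1=o-R1@tG
        print(np.round(lip,3),yaw,pitch,"->",np.r_[(p1-p)/.03,np.degrees(Ro.from_matrix(R1@R.T).as_rotvec())/5].round(2)); R,p=R1,p1
TC=np.array([.4702,-.2584]);TY=10.65
def tr(x,y,z): # tray local mm -> world
    a=np.radians(TY);return np.array([TC[0]+(x*np.cos(a)-y*np.sin(a))/1e3,TC[1]+(x*np.sin(a)+y*np.cos(a))/1e3,z/1e3])
E
python3 - <<'E'
from h import *
np.set_printoptions(precision=4,suppress=True)
s=arm.get_state();R,p=tool(s);print(p,s["force"],s["width"])
yv=-R[:,1]; yaw=np.degrees(np.arctan2(-yv[0],yv[1])); print("yaw",yaw)
S=Rs(yaw,0); xh=S[:,0]; d=(p-[.4345,-.0121,0])@xh; print("tcp to lip along x",d)
o=np.r_[(p-(d-.036)*xh)[:2],.004]
np.save("G.npy",np.c_[R.T@S,R.T@(o-p)]); print(scoop_now()[2:])
a=tr(12,-28,60)
path([((.45,-.016,.06),5.3,0),(tr(14,-28,60),TY,0),(tr(14,-28,8),TY,-3),(tr(-60,-28,4.5),TY,-3),(tr(-101,-28,4.5),TY,-3)])
E
```

```text
t: 5.55
eef_pos: [0.5479, 0.0004, 0.0437]
ee_rot: [0.325, 1.57, -2.723]
force: [1.0, -0.5, 0.3]
width: 0.0875
t: 6.3
eef_pos: [0.5481, 0.0001, 0.0438]
ee_rot: [0.587, 1.571, -2.462]
force: [0.1, 0.0, -0.1]
width: 0.0335
[0.5481 0.0001 0.0438] [ 0.1446  0.     -0.0946] 0.033514587273665956
yaw 5.309001237657864
tcp to lip along x 0.11421991270444931
(array([ 0.4343, -0.0105,  0.004 ]), np.float64(5.3090012376578635), np.float64(0.0))
[ 0.45  -0.016  0.06 ] 5.3 0 -> [ 0.52 -0.18  1.87  0.    0.   -0.  ]
[ 0.489 -0.283  0.06 ] 10.65 0 -> [ 1.26 -8.56  0.   -0.   -0.    1.07]
[ 0.489 -0.283  0.008] 10.65 -3 -> [-0.07 -0.01 -1.54  0.11 -0.59  0.  ]
[ 0.416 -0.297  0.004] 10.65 -3 -> [-2.42 -0.46 -0.12  0.    0.    0.  ]
[ 0.376 -0.305  0.004] 10.65 -3 -> [-1.34 -0.25  0.    0.    0.    0.  ]
```

```bash
python3 -m inch '0 0 0 0 0 0;0 0 0 0 0 0;0 0 0 0 0 0;0 0 0 0 0 0'
python3 - <<'E'
from h import *
s=arm.get_state();R,p=tool(s);print(p,s["width"])
yv=-R[:,1]; yaw=np.degrees(np.arctan2(-yv[0],yv[1])); S=Rs(yaw,0); xh=S[:,0]; d=(p-[.4345,-.0121,0])@xh
o=np.r_[(p-(d-.036)*xh)[:2],.004]; np.save("G.npy",np.c_[R.T@S,R.T@(o-p)])
E
python3 -m inch '0 0 .3 0 0 0;0 0 .7 0 0 0;0.2 -.2 .9 0 0 0'
python3 - <<'E'
from h import *
s=arm.get_state();print(s["width"],s["force"],scoop_now()[2:])
path([(tr(14,-28,60),TY,0),(tr(14,-28,8),TY,-3),(tr(-60,-28,4.5),TY,-3),(tr(-101,-28,4.5),TY,-3)])
E
```

```text
t: 6.8
eef_pos: [0.5481, 0.0001, 0.0438]
ee_rot: [0.496, 1.571, -2.553]
force: [1.3, -1.3, 0.5]
width: 0.0158
[5.48071855e-01 9.60735063e-05 4.38122216e-02] 0.01578970983827737
t: 7.18
eef_pos: [0.5534, -0.0058, 0.1015]
ee_rot: [0.095, 1.569, -2.953]
force: [-0.2, -0.2, -1.2]
width: 0.0156
0.015579250236994044 [-0.22473136 -0.19906768 -1.1819684 ] (array([ 0.43966397, -0.01646454,  0.06184545]), np.float64(5.333809497939604), np.float64(0.06960091229807037))
[ 0.489 -0.283  0.06 ] 10.65 0 -> [ 1.6  -8.55 -0.06  0.   -0.01  1.06]
[ 0.489 -0.283  0.008] 10.65 -3 -> [-0.07 -0.01 -1.54  0.11 -0.59  0.  ]
[ 0.416 -0.297  0.004] 10.65 -3 -> [-2.42 -0.46 -0.12  0.    0.    0.  ]
[ 0.376 -0.305  0.004] 10.65 -3 -> [-1.34 -0.25  0.    0.    0.    0.  ]
```

```bash
python3 -m inch '.178 -.95 0 0 0 .118;.178 -.95 0 0 0 .118;.178 -.95 0 0 0 .118;.178 -.95 0 0 0 .118;.178 -.95 0 0 0 .118;.178 -.95 0 0 0 .118;.178 -.95 0 0 0 .118;.178 -.95 0 0 0 .118;.178 -.95 0 0 0 .118;0 0 0 0 0 0'
python3 - <<'E'
from h import *
s=arm.get_state();print(s["width"],s["force"],scoop_now()[2:])
p=arm.grab_frame("scene");save(p,"hov.png",(120,200,360,420),3)
path([(tr(13,-29,60),TY,-12),(tr(13,-29,8),TY,-12),(tr(-8,-29,5),TY,-12),(tr(-20,-29,4.5),TY,-3),(tr(-101,-29,4.5),TY,-3)])
E
```

```text
t: 8.43
eef_pos: [0.6021, -0.2641, 0.1009]
ee_rot: [0.7, 1.571, -2.259]
force: [0.1, 1.2, -1.6]
width: 0.0154
0.015353776747258251 [ 0.08934859  1.18393374 -1.64339387] (array([ 0.48978861, -0.28490625,  0.06112899]), np.float64(10.495950949456416), np.float64(0.001648374624027355))
[ 0.488 -0.284  0.06 ] 10.65 -12 -> [-0.4  -0.08  0.73  0.44 -2.36  0.03]
[ 0.488 -0.284  0.008] 10.65 -12 -> [ 0.    0.   -1.73  0.    0.    0.  ]
[ 0.468 -0.288  0.005] 10.65 -12 -> [-0.69 -0.13 -0.1   0.    0.    0.  ]
[ 0.456 -0.291  0.004] 10.65 -3 -> [-0.11 -0.02 -0.58 -0.33  1.77  0.  ]
[ 0.376 -0.306  0.004] 10.65 -3 -> [-2.65 -0.5   0.    0.    0.    0.  ]
```

View pics/hov.png

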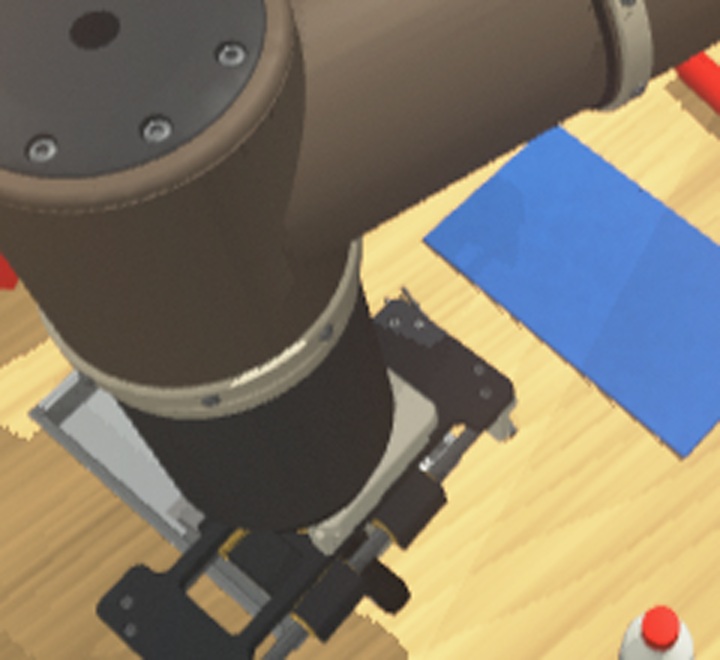

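The arm hides the scoop in the scene view (the gripper is over the tray at crop px 300,530), so I go on by the numbers and the contact force.

```bash
python3 -m inch '-.13 -.03 .24 .15 -.79 .01;-.13 -.03 .24 .15 -.79 .01;-.13 -.02 .24 .15 -.79 .01;0 0 -.6 0 0 0;0 0 -.6 0 0 0;0 0 -.4 0 0 0;0 0 -.13 0 0 0;0 0 0 0 0 0'
python3 - <<'E'
from h import *
s=arm.get_state();print(s["width"],s["force"],scoop_now()[2:])
E
python3 -m inch '0 0 -.05 0 0 0;0 0 -.05 0 0 0;0 0 0 0 0 0'
python3 - <<'E'
from h import *
s=arm.get_state();print(s["width"],s["force"],s["moment"],scoop_now()[2:])
path([(tr(-8,-29,4.5),TY,-12),(tr(-20,-29,4.5),TY,-3),(tr(-101,-29,4.5),TY,-3)])
E
```

```text
t: 9.48
eef_pos: [0.5905, -0.2647, 0.0698]
ee_rot: [-3.139, 1.362, 0.191]
force: [0.6, -0.0, -1.4]
width: 0.0156
0.015589409217427255 [ 0.55501454 -0.00849506 -1.41570967] (array([ 0.48886491, -0.28397883,  0.00708664]), np.float64(10.782120121625397), np.float64(-11.988865584682966))
t: 9.85
eef_pos: [0.5905, -0.2648, 0.0677]
ee_rot: [-3.141, 1.36, 0.188]
force: [-0.3, 0.6, -0.3]
width: 0.0154
0.015442179547010465 [-0.28564352  0.64169699 -0.26937393] [-0.15938222  0.73218425  0.01245087] (array([ 0.48896784, -0.2840968 ,  0.0049027 ]), np.float64(10.768201103847963), np.float64(-12.083279021905867))
[ 0.468 -0.288  0.004] 10.65 -12 -> [-0.7  -0.15 -0.02 -0.    0.02 -0.02]
[ 0.456 -0.291  0.004] 10.65 -3 -> [-0.11 -0.02 -0.57 -0.33  1.77  0.  ]
[ 0.376 -0.306  0.004] 10.65 -3 -> [-2.65 -0.5   0.    0.    0.    0.  ]
```

```bash
python3 -m inch '-.25 -.05 0 0 0 0;-.25 -.05 0 0 0 0;-.2 -.04 0 0 0 0;-.05 -.01 -.19 -.11 .59 0;-.05 -.01 -.19 -.11 .59 0;-.04 -.01 -.19 -.11 .59 0;0 0 0 0 0 0'
python3 - <<'E'
from h import *
s=arm.get_state();print(s["width"],s["force"],s["moment"],scoop_now()[2:])
path([(tr(-70,-29,4.8),TY,-3),(tr(-101,-29,4.8),TY,-3)])
E
```

```text
t: 10.72
eef_pos: [0.5653, -0.2697, 0.0499]
ee_rot: [-3.123, 1.518, 0.207]
force: [-1.3, -0.4, 0.1]
width: 0.0156
0.0156414723096081 [-1.30795329 -0.40091209  0.12901964] [-0.14205305  0.15166214  0.00644103] (array([ 0.45533255, -0.2906698 ,  0.00408282]), np.float64(10.796295090873897), np.float64(-3.0297136214365437))
[ 0.407 -0.3    0.005] 10.65 -3 -> [-1.62 -0.31  0.02 -0.01  0.   -0.03]
[ 0.376 -0.306  0.005] 10.65 -3 -> [-1.02 -0.19  0.    0.    0.    0.  ]
```

```bash
python3 -m inch '-.27 -.05 0 0 0 -.03;-.27 -.05 0 0 0 0;-.27 -.05 0 0 0 0;-.27 -.05 0 0 0 0;-.27 -.05 0 0 0 0;-.27 -.05 0 0 0 0;0 0 0 0 0 0'
python3 - <<'E'
from h import *
s=arm.get_state();print(s["force"],s["moment"],scoop_now()[2:])
E
python3 -m inch '-.2 -.04 0 0 0 0;-.2 -.04 0 0 0 0;-.2 -.04 0 0 0 0;-.2 -.04 0 0 0 0;0 0 0 0 0 0'
python3 - <<'E'
from h import *
s=arm.get_state();print(s["force"],s["moment"],scoop_now()[2:])
path([(tr(-101,-29,4.8),TY,-3)])
E
```

```text
t: 11.6
eef_pos: [0.516, -0.279, 0.0505]
ee_rot: [-3.124, 1.518, 0.202]
force: [0.4, 0.2, -1.0]
width: 0.0156
[ 0.44586834  0.22943586 -1.01506252] [-0.08268447  0.0899717  -0.01295492] (array([ 0.40593859, -0.29951196,  0.00466702]), np.float64(10.59003339539165), np.float64(-3.052762559433291))
t: 12.22
eef_pos: [0.4921, -0.2837, 0.0505]
ee_rot: [-3.125, 1.518, 0.202]
force: [0.2, 0.6, -2.2]
width: 0.016
[ 0.20032163  0.59795312 -2.15392143] [-0.06035911  0.05469739 -0.01727181] (array([ 0.38208239, -0.30428817,  0.00464835]), np.float64(10.59344329134239), np.float64(-3.0556668387363533))
[ 0.376 -0.306  0.005] 10.65 -3 -> [-0.19 -0.04  0.   -0.01  0.01  0.01]
```

```bash
python3 -m inch '-.05 -.01 -.03 0 0 0;-.1 -.02 0 0 0 0;-.05 -.01 0 0 0 0;0 0 0 0 0 0'
python3 -m inch '-.04 -.01 0 0 0 0;0 0 0 0 0 0'
python3 -m inch '-.04 -.01 0 0 0 0;0 0 0 0 0 0'
python3 - <<'E'
from h import *
s=arm.get_state();print(s["force"],s["moment"],scoop_now()[2:])
p=arm.grab_frame("top");save(p,"t1.png",(390,180,510,310),5)
E
```

```text
t: 12.72
eef_pos: [0.4871, -0.285, 0.0498]
ee_rot: [-3.135, 1.517, 0.192]
force: [2.4, -0.0, 0.9]
width: 0.0161
t: 12.98
eef_pos: [0.4855, -0.2852, 0.0496]
ee_rot: [-3.129, 1.517, 0.198]
force: [1.8, 0.4, 1.3]
width: 0.0157
t: 13.22
eef_pos: [0.4843, -0.2855, 0.0496]
ee_rot: [-3.129, 1.517, 0.198]
force: [2.5, 0.3, 1.5]
width: 0.0152
[2.54707746 0.27898676 1.49415936] [ 0.07900671 -0.58933572 -0.03164426] (array([ 0.37429065, -0.30609435,  0.00374569]), np.float64(10.613446158587912), np.float64(-3.075192445071869))
```

View pics/t1.png

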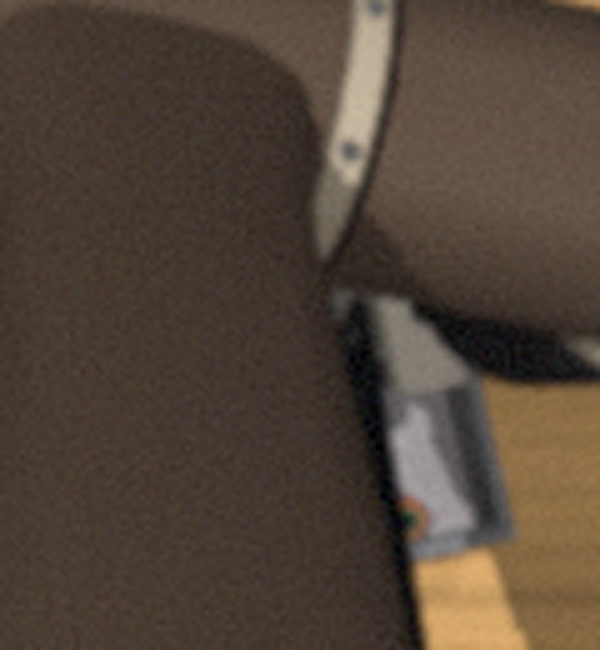

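```bash
python3 -m inch '-.05 -.01 0 0 0 0;0 0 0 0 0 0'
python3 -m inch '-.05 -.01 0 0 0 0;0 0 0 0 0 0'
python3 - <<'E'
from h import *
s=arm.get_state();print(s["force"],s["moment"],scoop_now()[2:])
L=lambda t,x,z:(scoop_now()[2]+[0,0,z/1e3]+x/1e3*Rs(TY,0)[:,0],TY,t)
path([L(2,1,2),L(7,1,9),L(12,3,15),L(15,5,30),L(15,10,60),L(48,10,90)])
E
```

```text
t: 13.52
eef_pos: [0.4838, -0.2859, 0.05]
ee_rot: [-3.141, 1.516, 0.186]
force: [5.0, 1.4, 3.2]
width: 0.0154
t: 13.78
eef_pos: [0.4833, -0.2862, 0.0504]
ee_rot: [3.131, 1.514, 0.175]
force: [6.8, 2.8, 3.1]
width: 0.0155
[6.78234783 2.78923053 3.0620644 ] [ 0.94798743 -2.45617557 -0.14728594] (array([ 0.37348094, -0.30681952,  0.00413304]), np.float64(10.629072737208691), np.float64(-3.275770438374672))
[ 0.374 -0.307  0.006] 10.65 2 -> [ 0.16  0.03 -0.28 -0.19  1.04  0.  ]
[ 0.374 -0.307  0.013] 10.65 7 -> [ 0.09  0.02 -0.11 -0.18  0.98  0.  ]
[ 0.376 -0.306  0.019] 10.65 12 -> [ 0.12  0.02 -0.15 -0.18  0.98  0.  ]
[ 0.378 -0.306  0.034] 10.65 15 -> [ 0.09  0.02  0.29 -0.11  0.59  0.  ]
[ 0.383 -0.305  0.064] 10.65 15 -> [0.16 0.03 1.   0.   0.   0.  ]
[ 0.383 -0.305  0.094] 10.65 48 -> [-0.48 -0.09 -1.24 -1.22  6.49 -0.  ]
```

```bash
python3 -m inch '.16 .03 -.22 -.18 .98 0;.09 .02 -.08 -.18 .98 0;.12 .02 -.1 -.18 .98 0;.09 .02 .35 -.11 .59 0;.1 .02 .6 0 0 0;.1 .02 .8 0 0 0;.1 .02 .8 0 0 0;0 0 .8 0 0 0;0 0 .5 0 0 0;0 0 0 0 0 0'
python3 - <<'E'
from h import *
s=arm.get_state();print(s["force"],s["moment"],s["width"],scoop_now()[2:])
c=scoop_now()[2]
path([(c+[0,0,.01],TY,32),(c+[0,0,.07],TY,48)])
E
```

```text
t: 15.02
eef_pos: [0.5039, -0.2816, 0.1534]
ee_rot: [-0.007, 1.311, -2.963]
force: [0.4, 0.5, -1.7]
width: 0.0158
[ 0.44725274  0.53625531 -1.74456002] [ 0.15587911 -1.1312552  -0.0482991 ] 0.01584776399664485 (array([ 0.38531005, -0.30373622,  0.14420799]), np.float64(10.60060013281724), np.float64(14.853800513680133))
[ 0.385 -0.304  0.154] 10.65 32 -> [-0.09 -0.01 -0.87 -0.65  3.37  0.02]
[ 0.385 -0.304  0.214] 10.65 48 -> [-0.39 -0.07  0.95 -0.59  3.14  0.  ]
```

```bash
python3 -m inch '-.02 0 -.2 -.18 .97 0;-.02 0 -.2 -.18 .97 0;-.03 0 -.2 -.18 .97 0;-.08 -.02 .2 -.18 .97 0;-.1 -.02 .25 -.18 .97 0;-.13 -.02 .3 -.18 .97 0;-.14 -.02 .3 -.17 .9 0;0 0 0 0 0 0;0 0 0 0 0 0'
python3 - <<'E'
from h import *
F=[]
for i in range(3):
    p=arm.grab_frame(["top","scene","top"][i]);s=arm.get_state();F.append(s["force"])
    if i==0: save(p,"t2.png",(340,160,520,310),4)
print(np.mean(F,0),scoop_now()[2:])
E
```

```text
t: 16.15
eef_pos: [0.4883, -0.2839, 0.1656]
ee_rot: [-0.003, 0.715, -2.96]
force: [0.7, -0.2, -1.5]
width: 0.0159
[-0.3021824   0.042487   -1.12808955] (array([ 0.38510206, -0.30332823,  0.22684586]), np.float64(10.628056512607948), np.float64(48.95574635198169))
```

View pics/t2.png

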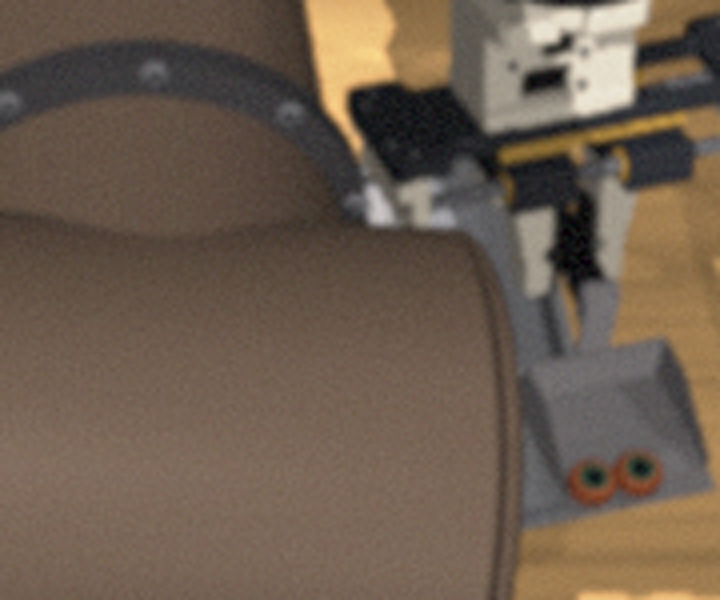

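Two chokes are in the scoop near its lip (crop px 590,480 and 638,470). They have not slid back yet, so I tilt further.

```bash
python3 -m inch '0 0 .3 -.18 .97 0;0 0 .3 -.18 .97 0;0 0 .3 -.12 .66 0;0 0 -.4 0 0 0;0 0 .4 0 0 0;0 0 -.4 0 0 0;0 0 .4 0 0 0;0 0 0 0 0 0;0 0 0 0 0 0'
python3 - <<'E'
from h import *
p=arm.grab_frame("top");save(p,"t3.png",(440,200,540,310),4)
print(scoop_now()[2:])
for r in arm.place_of(p,"choke0")[:6]: print(r["confidence"],r["position"][0]*640,r["position"][1]*480,px2w(p,r["position"][0]*640,r["position"][1]*480))
E
```

```text
t: 17.42
eef_pos: [0.4885, -0.284, 0.194]
ee_rot: [-0.002, 0.485, -2.959]
force: [-0.7, -0.6, -2.2]
width: 0.0152
(array([ 0.40154453, -0.30024683,  0.27629464]), np.float64(10.725024822313685), np.float64(62.24030711187463))
0.65 485.376 260.304 [ 0.42521276 -0.26925473  0.2283724 ]
0.6 496.38399999999996 259.58399999999995 [ 0.42636722 -0.29075805  0.22450355]
```

View pics/t3.png

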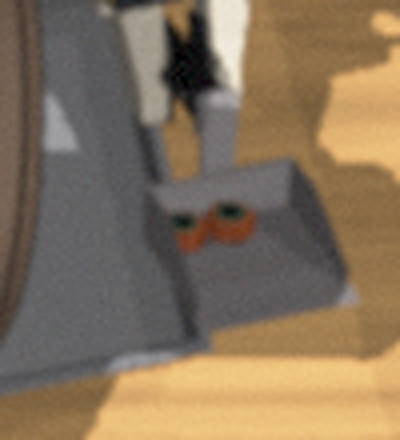

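Both chokes have slid to the back wall of the pan (crop px 185,230 and 232,222). I check the tray with the scene camera.

Run:
```python
from h import *
for n in ("scene","top"):
    p=arm.grab_frame(n)
    for t in ("choke0","heatsink"):
        for r in arm.place_of(p,t)[:6]:
            u,v=r["position"][0]*640,r["position"][1]*480;w=px2w(p,u,v);print(n,t,round(r["confidence"],2),round(u),round(v),w.round(4),"local",((w[:2]-TC)@Rs(TY,0)[:2,:2]).round(4))
    if n=="scene": save(p,"s3.png",(100,200,340,420),3)
    else: print(px2w(p,455,232))
L=scoop_now()[2]
path([(tr(-60,0,200),TY,30),(tr(-30,29,120),TY,5),(tr(10,29,50),TY,-4),(tr(10,29,40),TY,-12),(tr(10,29,8),TY,-12)])
```

```text
scene choke0 0.64 151 277 [ 0.4301 -0.2718  0.2259] local [-0.0419 -0.0057]
scene choke0 0.61 136 289 [ 0.4331 -0.2975  0.225 ] local [-0.0437 -0.0315]
top choke0 0.63 497 260 [ 0.4259 -0.2911  0.2245] local [-0.0496 -0.0239]
top choke0 0.48 482 259 [ 0.4271 -0.2596  0.2399] local [-0.0425  0.0068]
[ 0.50531608 -0.27828888  0.00446622]
[ 0.411 -0.269  0.2  ] 10.65 30 -> [ 1.32  1.21 -0.54  1.16 -6.35  0.02]
[ 0.435 -0.235  0.12 ] 10.65 5 -> [ 0.75  1.13 -0.92  0.92 -4.91  0.  ]
[ 0.475 -0.228  0.05 ] 10.65 -4 -> [ 1.11  0.21 -1.73  0.33 -1.77 -0.  ]
[ 0.475 -0.228  0.04 ] 10.65 -12 -> [-0.25 -0.05  0.17  0.3  -1.57 -0.  ]
[ 0.475 -0.228  0.008] 10.65 -12 -> [ 0.    0.   -1.07  0.    0.    0.  ]
```

View pics/s3.png

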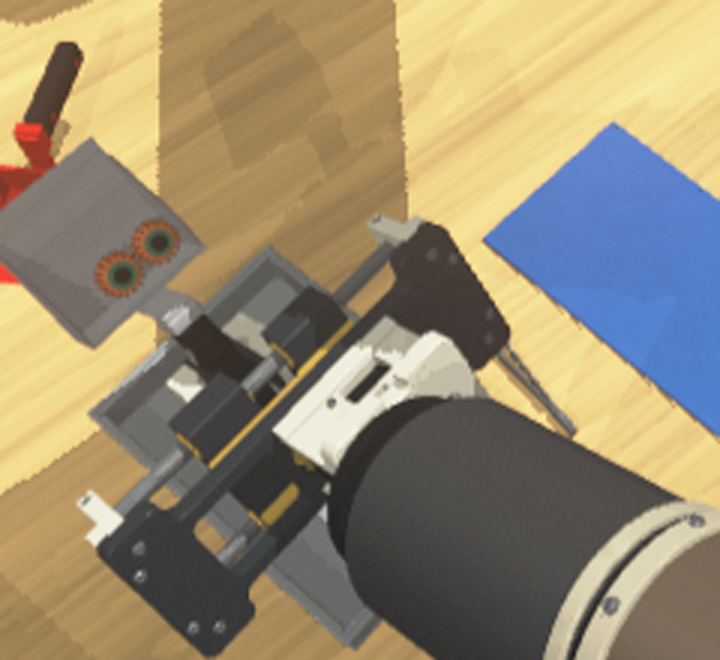

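```bash
python3 -m inch '.19 .17 -.08 .166 -.907 0;.19 .17 -.08 .166 -.907 0;.19 .17 -.08 .166 -.907 0;.19 .17 -.08 .166 -.907 0;.19 .17 -.08 .166 -.907 0;.19 .17 -.08 .166 -.907 0;.18 .19 -.06 .166 -.907 0;.125 .19 -.153 .153 -.82 0;.125 .19 -.153 .153 -.82 0;.125 .19 -.153 .153 -.82 0;.125 .19 -.153 .153 -.82 0;.125 .19 -.153 .153 -.82 0'
python3 -m inch '.125 .19 -.153 .153 -.82 0;.28 .05 -.43 .083 -.44 0;.28 .05 -.43 .083 -.44 0;.28 .05 -.43 .083 -.44 0;.27 .05 -.43 .083 -.44 0;-.12 -.02 .08 .15 -.78 0;-.13 -.03 .09 .15 -.79 0;0 0 0 0 0 0'
python3 - <<'E'
from h import *
s=arm.get_state();print(s["force"],s["moment"],s["width"],scoop_now()[2:])
path([(tr(10,29,25),TY,-12),(tr(10,29,6),TY,-12),(tr(-11,29,5),TY,-12),(tr(-22,29,4.8),TY,-3),(tr(-100,29,4.8),TY,-3)])
E
```

```text
t: 19.32
eef_pos: [0.5466, -0.219, 0.1545]
ee_rot: [-0.005, 1.413, -2.962]
force: [0.5, 0.3, -1.4]
width: 0.0155
t: 20.32
eef_pos: [0.5747, -0.2092, 0.1036]
ee_rot: [-3.131, 1.363, 0.194]
force: [-0.2, -0.3, -0.7]
width: 0.0161
[-0.15824247 -0.34634035 -0.73538521] [-0.23982687  0.70875766 -0.02888664] 0.016077328277763286 (array([ 0.47292305, -0.2279917 ,  0.04101714]), np.float64(10.511195753650412), np.float64(-11.93035120156667))
[ 0.475 -0.228  0.025] 10.65 -12 -> [ 0.05  0.01 -0.53 -0.02 -0.02  0.02]
[ 0.475 -0.228  0.006] 10.65 -12 -> [ 0.    0.   -0.63  0.    0.    0.  ]
[ 0.454 -0.232  0.005] 10.65 -12 -> [-0.69 -0.13 -0.03  0.    0.    0.  ]
[ 0.443 -0.234  0.005] 10.65 -3 -> [-0.08 -0.02 -0.57 -0.33  1.77  0.  ]
[ 0.367 -0.248  0.005] 10.65 -3 -> [-2.56 -0.48  0.    0.    0.    0.  ]
```

```bash
python3 -m inch '.05 .01 -.4 -.02 -.02 .02;0 0 -.4 0 0 0;0 0 -.28 0 0 0;0 0 -.08 0 0 0;0 0 -.04 0 0 0;0 0 0 0 0 0'
python3 - <<'E'
from h import *
s=arm.get_state();print(s["force"],s["moment"],scoop_now()[2:])
E
python3 -m inch '-.2 -.04 -.02 0 0 0;-.2 -.04 0 0 0 0;-.2 -.04 0 0 0 0;-.09 -.02 0 0 0 0;-.03 -.01 -.14 -.08 .44 0;-.03 -.01 -.14 -.08 .44 0;-.02 0 -.14 -.08 .44 0;0 0 -.14 -.08 .44 0;0 0 0 0 0 0'
python3 - <<'E'
from h import *
s=arm.get_state();print(s["force"],s["moment"],scoop_now()[2:])
path([(tr(-100,29,4.5),TY,-3)])
E
```

```text
t: 21.08
eef_pos: [0.5834, -0.2089, 0.0698]
ee_rot: [3.122, 1.353, 0.17]
force: [6.5, 1.4, 10.6]
width: 0.0156
[ 6.51107416  1.42188976 10.61625852] [ 2.52970952e-01 -1.77259795e+00  1.27231037e-03] (array([ 0.48242765, -0.22850673,  0.00619015]), np.float64(10.871850801872661), np.float64(-12.489926419493928))
t: 22.2
eef_pos: [0.559, -0.2135, 0.0505]
ee_rot: [3.108, 1.513, 0.156]
force: [5.4, 1.0, 8.9]
width: 0.0158
[5.44840875 1.01663562 8.87093064] [-0.03450949 -1.22995308  0.04845723] (array([ 0.44928103, -0.23458977,  0.00420806]), np.float64(10.844297892393369), np.float64(-3.2970728883244806))
[ 0.367 -0.248  0.004] 10.65 -3 -> [-2.75 -0.47 -0.01  0.01  0.06 -0.04]
```

```bash
python3 -m inch '0 0 .06 0 0 0;0 0 0 0 0 0'
python3 -m inch '0 0 .06 0 0 0;0 0 0 0 0 0'
python3 - <<'E'
from h import *
s=arm.get_state();print(s["force"],s["moment"],scoop_now()[2:], ((scoop_now()[2][:2]-TC)@Rs(TY,0)[:2,:2]).round(4))
for n in ("scene","top"):
    p=arm.grab_frame(n)
    for t in ("choke0","heatsink","scoop_lip"):
        for r in arm.place_of(p,t)[:6]:
            u,v=r["position"][0]*640,r["position"][1]*480;w=px2w(p,u,v);print(n,t,round(r["confidence"],2),round(u),round(v),w.round(4),"local",((w[:2]-TC)@Rs(TY,0)[:2,:2]).round(4))
    save(p,n+"5.png",(120,220,320,380) if n=="scene" else (390,180,510,310),4)
E
```

```text
t: 22.45
eef_pos: [0.5557, -0.2133, 0.0513]
ee_rot: [-3.136, 1.517, 0.193]
force: [2.4, -0.4, 3.2]
width: 0.0154
t: 22.7
eef_pos: [0.5537, -0.2133, 0.0527]
ee_rot: [-3.112, 1.519, 0.216]
force: [-0.4, 0.4, -2.6]
width: 0.0153
[-0.35258979  0.41878419 -2.58965896] [-0.05916073  0.10333916 -0.012114  ] (array([ 0.44358248, -0.23396001,  0.00695555]), np.float64(10.642934078160428), np.float64(-2.9858936300243717)) [-0.0216  0.0289]
scene choke0 0.61 194 319 [ 0.4156 -0.2413  0.0156] local [-0.0505  0.0269]
scene choke0 0.51 518 240 [0.7149 0.3445 0.0391] local [0.3519 0.5473]
scene choke0 0.41 202 328 [ 0.4409 -0.2398  0.017 ] local [-0.0254  0.0237]
scene scoop_lip 0.81 104 298 [ 0.2512 -0.348  -0.0021] local [-0.2318 -0.0476]
scene scoop_lip 0.67 207 332 [ 0.4485 -0.2362  0.0041] local [-0.0172  0.0258]
top choke0 0.71 215 259 [0.4538 0.2749 0.0046] local [0.0824 0.5271]
top choke0 0.48 426 245 [ 0.4751 -0.2062  0.0289] local [0.0145 0.0504]
top choke0 0.46 433 241 [ 0.4831 -0.222   0.0238] local [0.0194 0.0334]
top choke0 0.44 441 272 [ 0.4144 -0.2392  0.0143] local [-0.0513  0.0292]
top choke0 0.4 441 260 [ 0.4407 -0.2411  0.0162] local [-0.0258  0.0224]
top heatsink 0.68 441 262 [ 0.4363 -0.2405  0.0175] local [-0.03    0.0239]
top scoop_lip 0.93 487 346 [ 2.442e-01 -3.402e-01  3.000e-04] local [-0.2373 -0.0386]
top scoop_lip 0.83 237 380 [ 0.1792  0.2261 -0.0031] local [-0.1965  0.53  ]
```

```bash
python3 -m inch '-.25 -.05 -.03 0 0 0;-.27 -.05 0 0 0 0;0 0 0 0 0 0'
python3 - <<'E'
from h import *
s=arm.get_state();print(s["force"],scoop_now()[2])
E
python3 -m inch '-.27 -.05 0 0 0 0;-.27 -.05 0 0 0 0;-.27 -.05 0 0 0 0;-.27 -.05 0 0 0 0;-.2 -.04 0 0 0 0;0 0 0 0 0 0'
python3 - <<'E'
from h import *
s=arm.get_state();print(s["force"],s["moment"],scoop_now()[2:], ((scoop_now()[2][:2]-TC)@Rs(TY,0)[:2,:2]).round(4))
for n in ("scene","top"):
    p=arm.grab_frame(n)
    for t in ("choke0",):
        for r in arm.place_of(p,t)[:6]:
            u,v=r["position"][0]*640,r["position"][1]*480;w=px2w(p,u,v);print(n,t,round(r["confidence"],2),round(u),round(v),w.round(4),"local",((w[:2]-TC)@Rs(TY,0)[:2,:2]).round(4))
E
```

```text
t: 23.48
eef_pos: [0.5382, -0.2166, 0.0527]
ee_rot: [-3.126, 1.517, 0.202]
force: [0.8, -0.3, -1.8]
width: 0.0156
[ 0.81450417 -0.26099639 -1.81224413] [ 0.42819883 -0.23726268  0.00679194]
t: 24.22
eef_pos: [0.5003, -0.2238, 0.0527]
ee_rot: [-3.128, 1.517, 0.199]
force: [0.1, -0.7, -1.6]
width: 0.0158
[ 0.10867224 -0.6542004  -1.60633527] [-0.06877798  0.00989711 -0.03438044] (array([ 0.39033903, -0.24444719,  0.00676482]), np.float64(10.660361377832198), np.float64(-3.099058534481859)) [-0.0759  0.0285]
scene choke0 0.55 188 317 [ 0.4811 -0.2596  0.1558] local [ 0.0104 -0.0032]
top choke0 0.58 427 264 [ 0.4301 -0.204   0.0399] local [-0.0294  0.0608]
top choke0 0.56 446 279 [ 0.3983 -0.2484  0.018 ] local [-0.0689  0.0231]
top choke0 0.48 440 266 [ 0.4259 -0.2364  0.0241] local [-0.0395  0.0298]
top choke0 0.45 439 283 [ 0.3878 -0.2337  0.0172] local [-0.0764  0.0395]
```

```bash
python3 -m inch '-.2 -.04 -.04 0 0 0;-.2 -.04 0 0 0 0;-.2 -.04 0 0 0 0;0 0 0 0 0 0'
python3 - <<'E'
from h import *
s=arm.get_state();print(s["force"],s["moment"],scoop_now()[2:], ((scoop_now()[2][:2]-TC)@Rs(TY,0)[:2,:2]).round(4))
E
python3 -m inch '-.1 -.02 0 0 0 0;-.1 -.02 0 0 0 0;-.05 -.01 0 0 0 0;0 0 0 0 0 0'
python3 - <<'E'
from h import *
s=arm.get_state();print(s["force"],s["moment"],scoop_now()[2:], ((scoop_now()[2][:2]-TC)@Rs(TY,0)[:2,:2]).round(4))
E
```

```text
t: 24.92
eef_pos: [0.482, -0.2274, 0.0515]
ee_rot: [-3.127, 1.517, 0.201]
force: [0.3, -0.3, 0.6]
width: 0.0155
[ 0.34816594 -0.27759076  0.56306008] [-0.36541914  0.26081451  0.05352397] (array([ 0.37196334, -0.248091  ,  0.00564064]), np.float64(10.664314824571488), np.float64(-3.0729319198270617)) [-0.0946  0.0283]
t: 25.42
eef_pos: [0.4754, -0.2288, 0.0515]
ee_rot: [-3.132, 1.516, 0.196]
force: [2.6, 1.1, 2.2]
width: 0.0156
[2.55052478 1.11297065 2.17244397] [-0.05640745 -0.53890981  0.0237862 ] (array([ 0.3654086 , -0.24954197,  0.00556555]), np.float64(10.685972447720482), np.float64(-3.116702279849357)) [-0.1013  0.0281]
```

```bash
python3 -m inch '-.05 -.01 0 0 0 0;-.05 -.01 0 0 0 0;0 0 0 0 0 0'
python3 - <<'E'
from h import *
s=arm.get_state();print(s["force"],s["moment"],scoop_now()[2:], ((scoop_now()[2][:2]-TC)@Rs(TY,0)[:2,:2]).round(4))
p=arm.grab_frame("top");save(p,"t6.png",(390,200,510,310),5)
for r in arm.place_of(p,"choke0")[:6]:
    u,v=r["position"][0]*640,r["position"][1]*480;w=px2w(p,u,v);print(round(r["confidence"],2),round(u),round(v),w.round(4),"local",((w[:2]-TC)@Rs(TY,0)[:2,:2]).round(4))
E
```

```text
t: 25.8
eef_pos: [0.4731, -0.2294, 0.0518]
ee_rot: [-3.139, 1.515, 0.189]
force: [5.1, 1.0, 3.8]
width: 0.0157
[5.12783972 0.99498048 3.83259236] [ 0.35221743 -1.60012102 -0.02333246] (array([ 0.36325898, -0.25014242,  0.00570409]), np.float64(10.693291862094329), np.float64(-3.195859948917438)) [-0.1036  0.0279]
0.56 449 287 [ 0.3799 -0.2545  0.0236] local [-0.0881  0.0205]
0.52 445 277 [ 0.4027 -0.2452  0.0263] local [-0.0639  0.0254]
0.47 436 278 [ 0.3993 -0.2255  0.0198] local [-0.0636  0.0454]
0.45 439 286 [ 0.3823 -0.2333  0.0209] local [-0.0817  0.0409]
```

```bash
python3 -m inch '.16 .03 -.22 -.18 .98 0;.09 .02 -.08 -.18 .98 0;.12 .02 -.1 -.18 .98 0;.09 .02 .35 -.11 .59 0;.1 .02 .6 0 0 0;.1 .02 .8 0 0 0;.1 .02 .8 0 0 0;0 0 .8 0 0 0;0 0 .8 0 0 0;0 0 .4 0 0 0'
python3 -m inch '-.02 0 -.2 -.18 .97 0;-.02 0 -.2 -.18 .97 0;-.03 0 -.2 -.18 .97 0;-.08 -.02 .2 -.18 .97 0;-.1 -.02 .25 -.18 .97 0;-.13 -.02 .3 -.18 .97 0;-.14 -.02 .3 -.17 .9 0;0 0 .3 -.18 .97 0;0 0 .3 -.18 .97 0;0 0 .3 -.12 .66 0;0 0 -.4 0 0 0;0 0 .4 0 0 0'
python3 -m inch '0 0 -.4 0 0 0;0 0 .4 0 0 0;0 0 0 0 0 0;0 0 0 0 0 0'
python3 - <<'E'
from h import *
s=arm.get_state();print(s["q"].round(2),s["force"],scoop_now()[2:], ((scoop_now()[2][:2]-TC)@Rs(TY,0)[:2,:2]).round(4))
for n in ("top","scene"):
  p=arm.grab_frame(n)
  for r in arm.place_of(p,"choke0")[:6]:
    u,v=r["position"][0]*640,r["position"][1]*480;w=px2w(p,u,v);print(n,round(r["confidence"],2),round(u),round(v),w.round(4))
  save(p,n+"7.png",(100,180,300,350) if n=="scene" else (390,180,540,310),4)
E
```

```text
t: 27.15
eef_pos: [0.4939, -0.2248, 0.1761]
ee_rot: [-0.011, 1.31, -2.967]
force: [-0.0, -0.0, -2.3]
width: 0.0154
t: 28.65
eef_pos: [0.4784, -0.2271, 0.2144]
ee_rot: [-0.005, 0.481, -2.961]
force: [-0.2, -0.4, -1.4]
width: 0.0154
t: 29.15
eef_pos: [0.4795, -0.2273, 0.2169]
ee_rot: [-0.003, 0.486, -2.959]
force: [-0.6, -0.0, -1.2]
width: 0.0153
[ 0.03  0.75  0.13  0.15 -2.03  1.71] [-0.64965878 -0.03523216 -1.20344068] (array([ 0.39250581, -0.24368367,  0.29929883]), np.float64(10.851088187724624), np.float64(62.1684963265084)) [-0.0736  0.0288]
top 0.64 460 261 [ 0.4232 -0.215   0.2592]
top 0.52 471 262 [ 0.4203 -0.2301  0.2674]
top 0.51 483 261 [ 0.4219 -0.2557  0.2558]
top 0.42 468 265 [ 0.4149 -0.2246  0.2719]
scene 0.73 172 241 [ 0.4175 -0.2192  0.2558]
scene 0.73 162 242 [ 0.4196 -0.2334  0.2679]
scene 0.58 164 254 [ 0.4299 -0.2394  0.2551]
scene 0.53 151 264 [ 0.434  -0.2619  0.2578]
scene 0.39 371 247 [ 0.5143  0.1303 -0.0011]
```

View pics/scene7.png

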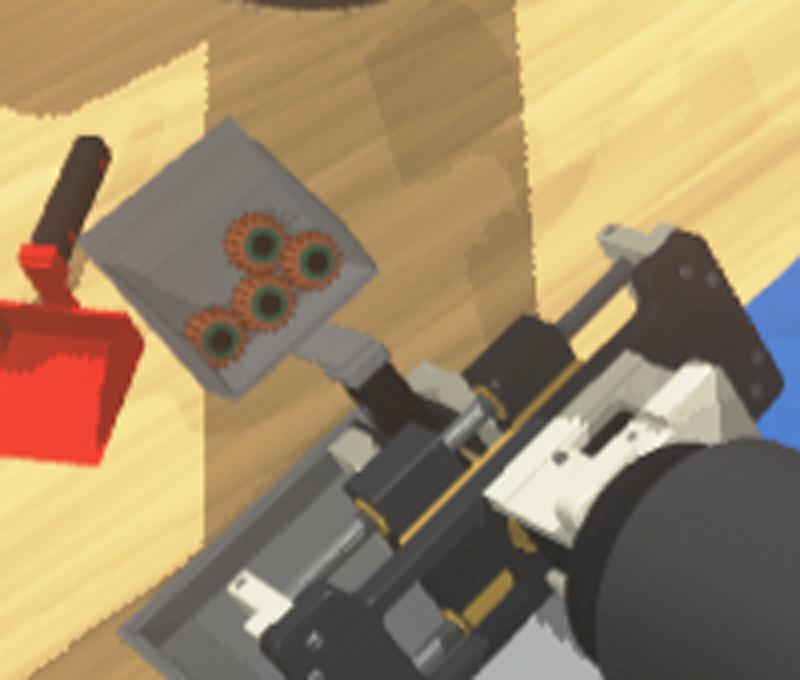

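All four chokes lie at the back of the pan (crop px 262,245; 315,260; 268,300; 220,340). Next: level the scoop and carry them to the box.

```bash
python3 -m inch '.1 .58 .055 .177 -.94 0;.1 .58 .055 .177 -.94 0;.1 .58 .055 .177 -.94 0;.1 .58 .055 .177 -.94 0;.1 .58 .055 .177 -.94 0;.1 .58 .055 .177 -.94 0;.1 .58 .055 .177 -.94 0;.1 .58 .055 .177 -.94 0;.1 .58 .055 .177 -.94 0;.1 .58 .055 .177 -.94 0;.1 .58 .055 .177 -.94 0;.1 .58 .055 .177 -.94 0'
python3 -m inch '.1 .58 .055 .13 -.67 0;-.146 .227 -.05 0 0 -.974;-.146 .227 -.05 0 0 -.974;-.146 .227 -.05 0 0 -.974;-.146 .227 -.05 0 0 -.974;-.146 .227 -.05 0 0 -.974;-.146 .227 -.05 0 0 -.974;-.146 .227 -.05 0 0 -.974;-.146 .227 -.05 0 0 -.974'
python3 - <<'E'
from h import *
s=arm.get_state();print(s["q"].round(2),s["force"],s["eef_pos"],scoop_now()[2:])
E
```

```text
t: 30.85
eef_pos: [0.5151, -0.0181, 0.2364]
ee_rot: [-0.044, 1.488, -2.998]
force: [-0.1, 0.9, -1.8]
width: 0.0156
t: 31.98
eef_pos: [0.4825, 0.0532, 0.2257]
ee_rot: [-0.099, 1.545, 2.548]
force: [0.4, -0.2, -2.3]
width: 0.0154
[ 0.5   0.06 -0.37 -0.03 -1.16  0.59] [ 0.37593936 -0.19408425 -2.29981241] [0.48254571 0.05321008 0.2256697 ] (array([0.38121394, 0.10801839, 0.18882431]), np.float64(-28.35584933195677), np.float64(1.4817507881801466))
```

```bash
python3 -m inch '-.137 .216 -.06 0 0 -.973;-.137 .216 -.06 0 0 -.973;-.137 .216 -.06 0 0 -.973;-.137 .216 -.06 0 0 -.973;-.137 .216 -.06 0 0 -.973;-.137 .216 -.06 0 0 -.973;-.137 .216 -.06 0 0 -.973;-.137 .216 -.06 0 0 -.973;-.137 .216 -.06 0 0 -.973;-.137 .216 -.06 0 0 -.973;-.137 .216 -.06 0 0 -.973;-.137 .216 -.06 0 0 -.973'
python3 -m inch '-.137 .216 -.06 0 0 -.973;-.137 .216 -.06 0 0 -.973;-.137 .216 -.06 0 0 -.973;-.137 .216 -.06 0 0 -.973;-.137 .216 -.06 0 0 -.973;-.137 .216 -.06 0 0 -.973;-.137 .216 -.06 0 0 -.973;-.137 .216 -.06 0 0 -.973;-.137 .216 -.06 0 0 -.973;-.137 .216 -.06 0 0 -.973;-.137 .216 -.06 0 0 -.973;-.137 .216 -.06 0 0 -.973'
python3 - <<'E'
from h import *
s=arm.get_state();print(s["q"].round(2),s["force"],s["eef_pos"],scoop_now()[2:])
c=lambda r,z:np.array([.449+r*np.cos(np.radians(30)),.2735+r*np.sin(np.radians(30)),z])
path([(c(.01,.075),-150,0),(c(.01,.06),-150,-15),(c(.008,.042),-150,-25),(c(.005,.032),-150,-45),(c(.005,.03),-150,-60)])
E
```

```text
t: 33.48
eef_pos: [0.4333, 0.1307, 0.2041]
ee_rot: [-0.108, 1.547, 1.519]
force: [0.3, 0.4, -2.2]
width: 0.016
t: 34.98
eef_pos: [0.3841, 0.2083, 0.1825]
ee_rot: [-0.189, 1.547, 0.42]
force: [0.6, -0.4, -2.2]
width: 0.0153
[ 0.96 -0.02 -0.57  0.01 -1.   -1.93] [ 0.62298205 -0.36369561 -2.24332565] [0.38408905 0.20832506 0.18246044] (array([0.47862719, 0.27401135, 0.14534558]), np.float64(-145.1174059173893), np.float64(1.3475386225365098))
[0.458 0.278 0.075] -150 0 -> [-0.84  0.44 -2.25 -0.1   0.26 -0.98]
[0.458 0.278 0.06 ] -150 -15 -> [ 0.41  0.24  0.44 -1.5   2.6  -0.  ]
[0.456 0.278 0.042] -150 -25 -> [ 0.33  0.19 -0.06 -1.    1.73  0.  ]
[0.453 0.276 0.032] -150 -45 -> [ 0.9   0.52  0.49 -2.    3.46 -0.  ]
[0.453 0.276 0.03 ] -150 -60 -> [ 0.87  0.5   0.26 -1.5   2.6   0.  ]
```

Run:
```python
from h import *
c=lambda r,z:np.array([.449+r*np.cos(np.radians(35)),.2735+r*np.sin(np.radians(35)),z])
path([(c(.01,.12),-145,-16),(c(.01,.06),-145,-18),(c(.005,.042),-145,-24),(c(.0,.036),-145,-44),(c(.0,.035),-145,-62)])
```

```text
[0.457 0.279 0.12 ] -145 -16 -> [-0.26  0.47  0.24 -1.94  2.87  0.02]
[0.457 0.279 0.06 ] -145 -18 -> [ 0.07  0.05 -1.89 -0.23  0.33 -0.  ]
[0.453 0.276 0.042] -145 -24 -> [ 0.09  0.06 -0.28 -0.69  0.98  0.  ]
[0.449 0.274 0.036] -145 -44 -> [ 0.78  0.55  0.64 -2.29  3.28 -0.  ]
[0.449 0.274 0.035] -145 -62 -> [ 0.98  0.69  0.35 -2.06  2.95  0.  ]
```

```bash
python3 -m inch '-.06 .12 .06 -.48 .72 0;-.06 .12 .06 -.48 .72 0;-.07 .12 .06 -.49 .72 0;-.07 .11 .06 -.49 .71 0;.02 .02 -.6 -.08 .11 0;.02 .02 -.6 -.08 .11 0;.02 .02 -.5 -.08 .11 0;.03 .02 -.2 -.2 .3 0;.04 .03 -.2 -.25 .35 0;.03 .02 -.08 -.24 .33 0;0 0 0 0 0 0'
python3 - <<'E'
from h import *
s=arm.get_state();print(s["q"].round(2),s["force"],s["eef_pos"],scoop_now()[2:])
c=lambda r,z:np.array([.449+r*np.cos(np.radians(35)),.2735+r*np.sin(np.radians(35)),z])
path([(c(.0,.036),-145,-44),(c(.0,.035),-145,-62)])
E
```

```text
t: 36.35
eef_pos: [0.3822, 0.2272, 0.1238]
ee_rot: [3.141, 1.152, -2.531]
force: [-0.5, 0.4, -2.3]
width: 0.0159
[ 0.88  0.35 -0.29 -0.11 -1.34 -1.79] [-0.54529807  0.38149473 -2.28440325] [0.38224221 0.22721259 0.12384136] (array([0.45440771, 0.27779445, 0.04099646]), np.float64(-144.97635850621316), np.float64(-24.012968267123007))
[0.449 0.274 0.036] -145 -44 -> [ 0.74  0.5   0.67 -2.29  3.27 -0.  ]
[0.449 0.274 0.035] -145 -62 -> [ 0.98  0.69  0.35 -2.06  2.95  0.  ]
```

```bash
python3 -m inch '.15 .1 .13 -.46 .655 0;.15 .1 .13 -.46 .655 0;.15 .1 .13 -.46 .655 0;.15 .1 .14 -.46 .655 0;.15 .1 .14 -.46 .655 0;.24 .17 .09 -.51 .74 0;.25 .17 .09 -.51 .74 0;.24 .17 .09 -.51 .74 0;.25 .18 .09 -.51 .74 0;0 0 0 0 0 0;0 0 0 0 0 0'
python3 - <<'E'
from h import *
s=arm.get_state();print(s["q"].round(2),s["force"],scoop_now()[2:])
for n in ("top","scene"):
  p=arm.grab_frame(n)
  for r in arm.place_of(p,"choke0")[:6]:
    u,v=r["position"][0]*640,r["position"][1]*480;w=px2w(p,u,v);print(n,round(r["confidence"],2),round(u),round(v),w.round(4))
  save(p,n+"8.png",(320,120,500,270) if n=="scene" else (160,180,280,300),4)
E
```

```text
t: 37.72
eef_pos: [0.4338, 0.2627, 0.1555]
ee_rot: [3.139, 0.493, -2.532]
force: [0.2, 0.3, -1.7]
width: 0.0155
[ 0.8   0.82  0.28 -0.19 -2.08 -1.75] [ 0.15965639  0.2851641  -1.72432117] (array([0.44910147, 0.2737722 , 0.03599763]), np.float64(-144.71116914085908), np.float64(-61.77415754046438))
top 0.57 207 240 [0.4961 0.29   0.0182]
top 0.42 217 244 [0.4876 0.2662 0.0229]
scene 0.6 404 201 [0.4764 0.2739 0.0029]
scene 0.55 408 189 [0.4682 0.2907 0.0215]
scene 0.54 419 184 [0.4697 0.3274 0.0137]
scene 0.46 415 198 [0.5007 0.2731 0.0349]
```

```bash
python3 -m inch '-.1 -.07 .2 0 0 0;-.2 -.14 .5 0 0 0;-.2 -.14 .7 0 0 0;-.3 -.2 .8 0 0 0;-.3 -.2 .8 0 0 0;0 0 .5 0 0 0;0 0 0 0 0 0'
python3 - <<'E'
from h import *
s=arm.get_state();print(s["force"],scoop_now()[2:])
for n in ("top","scene"):
  p=arm.grab_frame(n)
  for r in arm.place_of(p,"choke0")[:6]:
    u,v=r["position"][0]*640,r["position"][1]*480;w=px2w(p,u,v);print(n,round(r["confidence"],2),round(u),round(v),w.round(4),"boxlocal",((w[:2]-[.4848,.2696])@Rs(-6.3,0)[:2,:2]).round(3))
  save(p,n+"9.png",(300,80,500,260) if n=="scene" else (160,180,280,300),4)
E
```

```text
t: 38.8
eef_pos: [0.401, 0.2404, 0.2617]
ee_rot: [3.138, 0.494, -2.532]
force: [0.7, 0.1, -1.7]
width: 0.0153
[ 0.69849951  0.09838925 -1.7342701 ] (array([0.41641321, 0.25160248, 0.14227168]), np.float64(-144.64857446935898), np.float64(-61.71001922505895))
top 0.53 207 241 [0.4939 0.2901 0.0156] boxlocal [0.007 0.021]
top 0.51 203 255 [0.4629 0.3008 0.0031] boxlocal [-0.025  0.029]
top 0.38 216 242 [0.4919 0.2672 0.0242] boxlocal [ 0.007 -0.002]
scene 0.6 407 190 [0.4674 0.2894 0.0204] boxlocal [-0.02   0.018]
scene 0.55 412 196 [0.4835 0.2889 0.0151] boxlocal [-0.003  0.019]
scene 0.49 405 201 [0.4831 0.2659 0.0156] boxlocal [-0.001 -0.004]
scene 0.41 418 184 [0.4687 0.324  0.0144] boxlocal [-0.022  0.052]
```

View pics/scene9.png

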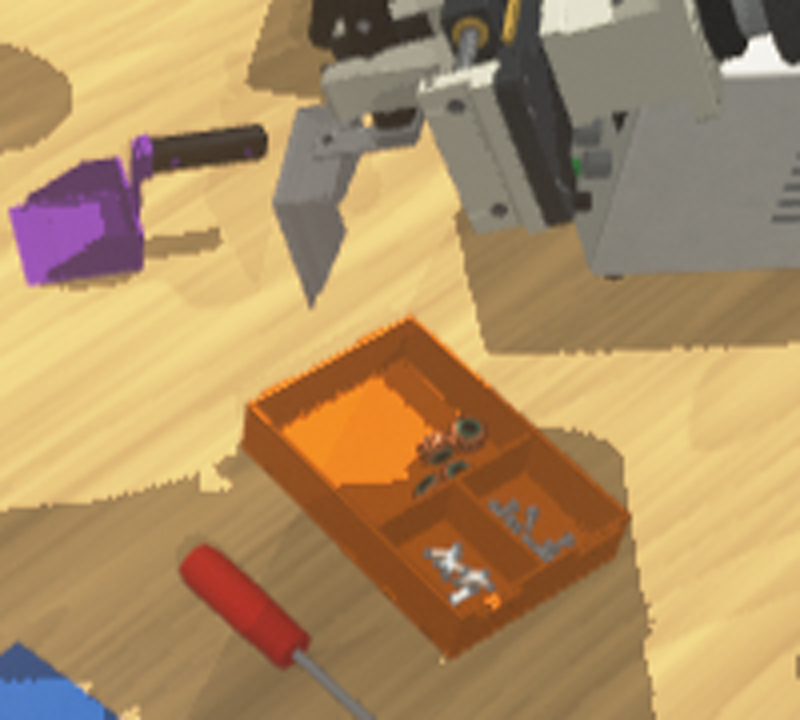

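All four chokes are in the big compartment (crop px 425,485; 455,470; 440,450; 468,432) and the scoop is empty. Now the scoop goes back to the mat.

```bash
python3 -m inch '.1 -.2 0 .557 -.795 0;.18 -.49 -.1 .557 -.795 0;.18 -.49 -.18 .557 -.795 0;.18 -.49 -.18 .557 -.795 0;.18 -.49 -.18 .557 -.795 0;.18 -.49 -.18 .557 -.795 0;.18 -.49 -.18 .557 -.795 0;.18 -.49 -.18 .557 -.795 0;.18 -.49 -.18 .557 -.795 0;.18 -.49 -.18 .557 -.795 0;.18 -.49 -.18 .557 -.795 0;.18 -.49 -.18 .557 -.795 0'
python3 -m inch '.18 -.49 -.18 .557 -.795 0;.1 -.4 -.1 0 0 -.99;.1 -.4 -.1 0 0 -.99;.1 -.4 -.1 0 0 -.99;.1 -.4 -.1 0 0 -.99;.1 -.4 -.1 0 0 -.99;.1 -.3 -.1 0 0 -.99;0 0 0 0 0 0'
python3 - <<'E'
from h import *
s=arm.get_state();print(s["q"].round(2),s["force"],s["eef_pos"],scoop_now()[2:])
path([((.606,-.008,.03),-174.5,1.3),((.606,-.008,.008),-174.5,1.3)])
E
```

```text
t: 40.5
eef_pos: [0.4628, 0.0717, 0.2025]
ee_rot: [3.116, 1.508, -2.553]
force: [-0.4, -0.4, -1.3]
width: 0.0157
t: 41.5
eef_pos: [0.4858, -0.0119, 0.1789]
ee_rot: [0.039, 1.553, 0.134]
force: [-0.1, 0.0, -1.2]
width: 0.0154
[ 0.39  0.07 -0.48  0.01 -1.   -1.86] [-0.05336684  0.01741598 -1.23370513] [ 0.48577717 -0.01189448  0.17885737] (array([ 0.60017347, -0.00101007,  0.14111246]), np.float64(-174.57794242847987), np.float64(1.033878949867646))
[ 0.606 -0.008  0.03 ] -174.5 1.3 -> [ 0.19 -0.24 -3.72 -0.   -0.05  0.02]
[ 0.606 -0.008  0.008] -174.5 1.3 -> [ 0.    0.   -0.73  0.    0.    0.  ]
```

```bash
python3 -m inch '.05 -.06 -.8 0 -.05 .02;.05 -.06 -.8 0 0 0;.05 -.06 -.8 0 0 0;.04 -.06 -.8 0 0 0;0 0 -.52 0 0 0;0 0 -.4 0 0 0;0 0 -.2 0 0 0;0 0 -.1 0 0 0;0 0 0 0 0 0'
python3 - <<'E'
from h import *
s=arm.get_state();print(s["force"],s["moment"],scoop_now()[2:])
E
python3 -m inch '0 0 -.04 0 0 0;0 0 0 0 0 0'
python3 -m inch '0 0 -.03 0 0 0;0 0 0 0 0 0'
python3 - <<'E'
from h import *
s=arm.get_state();print(s["force"],s["moment"],scoop_now()[2:])
E
```

```text
t: 42.62
eef_pos: [0.4926, -0.0183, 0.0481]
ee_rot: [0.039, 1.544, 0.137]
force: [-1.6, -0.3, 3.7]
width: 0.0156
[-1.58057896 -0.2787004   3.72994547] [ 0.02522206  0.44284733 -0.00415682] (array([ 0.60729854, -0.0070701 ,  0.01129571]), np.float64(-174.4064815450286), np.float64(1.51038460494108))
t: 42.88
eef_pos: [0.4926, -0.0183, 0.047]
ee_rot: [0.044, 1.544, 0.142]
force: [-3.2, 0.1, 6.6]
width: 0.0158
t: 43.12
eef_pos: [0.4926, -0.0184, 0.0461]
ee_rot: [0.045, 1.544, 0.142]
force: [-3.7, 0.1, 6.7]
width: 0.016
[-3.71377674  0.14907076  6.74172194] [0.06189268 0.70973081 0.04254158] (array([ 0.60727054, -0.00713568,  0.00938654]), np.float64(-174.42777589891566), np.float64(1.5267233317021855))
```

```bash
python3 -m inch '0 0 -.05 .03 -.3 0;0 0 -.05 .03 -.3 0;0 0 0 0 0 0'
python3 - <<'E'
from h import *
s=arm.get_state();print(s["force"],s["moment"],scoop_now()[2:])
p=arm.grab_frame("scene");save(p,"last.png",(220,170,400,320),4)
V,U=np.mgrid[240:330,270:400]
P=np.array([px2w(p,u,v) for u,v in zip(U.ravel(),V.ravel())])
hsv=cv2.cvtColor(p["frame"],cv2.COLOR_RGB2HSV)[240:330,270:400].reshape(-1,3).astype(int)
S,o,l,*_=scoop_now(); yaw=-174.5; Q=(P-[l[0],l[1],0])@Rs(yaw,0)
m=(hsv[:,1]<70)&(abs(Q[:,1])<.022)&(Q[:,0]<.07)&(Q[:,0]>-.01)&(P[:,2]<.03)
for a in range(-10,70,8):
    k=m&(Q[:,0]>=a/1e3)&(Q[:,0]<(a+8)/1e3)
    if k.sum()>3: print(a,k.sum(),np.median(P[k,2]).round(4))
E
```

```text
t: 43.5
eef_pos: [0.4917, -0.0185, 0.0424]
ee_rot: [0.015, 1.493, 0.112]
force: [0.4, -0.3, -2.2]
width: 0.0157
[ 0.44870592 -0.26950415 -2.15620461] [-0.01528933  0.28457506  0.00951519] (array([ 0.60813766, -0.00715108,  0.01161409]), np.float64(-174.43070870709278), np.float64(4.459488929557462))
-2 34 0.0038
6 90 0.0052
14 87 0.0063
22 94 0.0079
30 90 0.008
38 85 0.0087
46 86 0.0084
54 85 0.0089
62 82 0.0092
```

```bash
python3 -m inch '0 0 -.06 .02 -.25 0;0 0 -.02 0 0 0;0 0 0 0 0 0'
python3 -c "
from h import *
s=arm.get_state();print(s['force'],s['moment'],scoop_now()[2:])"
python3 -m inch '0 0 0 0 0 0;0 0 0 0 0 0;0 0 0 0 0 0;0 0 0 0 0 0;0 0 0 0 0 0;0 0 .3 0 0 0;0 0 .6 0 0 0;0 0 1 0 0 0;0 0 1 0 0 0;-.1 0 1 0 0 0;-.1 0 1 0 0 0' 0.5
```

```text
t: 43.92
eef_pos: [0.4925, -0.0184, 0.04]
ee_rot: [0.007, 1.471, 0.104]
force: [0.0, 0.9, -1.0]
width: 0.0155
[ 0.03641313  0.86540434 -1.04238313] [-0.04465939  0.25653266  0.01781963] (array([ 0.60954398, -0.00693653,  0.01170308]), np.float64(-174.43528819117125), np.float64(5.695405433718019))
t: 45.3
eef_pos: [0.4859, -0.0185, 0.1886]
ee_rot: [0.01, 1.47, 0.107]
force: [-0.2, -0.1, 0.5]
width: 0.0439
```

```bash
python3 -m inch '-.2 .95 .3 0 0 0;-.2 .95 .3 0 0 0;-.2 .95 .2 0 0 0;-.2 .95 .2 0 0 0;-.2 .95 .2 0 0 0;-.2 .95 0 0 0 0;-.2 .95 0 0 0 0;-.2 .95 0 0 0 0;-.2 .95 0 0 0 0;-.2 .95 0 0 0 0;-.2 .95 0 0 0 0;-.2 .95 0 0 0 0'
python3 -m inch '-.3 .95 0 0 0 0;-.3 .95 0 0 0 0;-.3 .95 0 0 0 0;-.3 .95 0 0 0 0;-.3 .95 0 0 0 0;-.3 .95 0 0 0 0;0 0 0 0 0 0'
python3 - <<'E'
from h import *
for n in ("top","scene"):
  p=arm.grab_frame(n)
  for t in ("choke0","heatsink","scoop","scoop_grip","tweezers","screwdriver","solder_spool","cleaner_bottle","tip_cleaner"):
   for r in arm.place_of(p,t)[:5]:
    if r["confidence"]<.35: continue
    u,v=r["position"][0]*640,r["position"][1]*480;w=px2w(p,min(u,639),min(v,479));print(n,t,round(r["confidence"],2),round(u),round(v),w.round(4))
  if n=="scene": f=p["frame"]
  else: g=p["frame"]
a=cv2.resize(g[150:310,170:510],(800,376)); b=cv2.resize(f[180:400,130:470],(346,224))
im=np.zeros((600,800,3),np.uint8); im[:376]=a; im[376:,:346]=b; im[376:,350:700]=cv2.resize(f[150:250,350:506],(350,224))
cv2.imwrite("pics/fin.png",im[:,:,::-1])
E
```

```text
t: 46.8
eef_pos: [0.4138, 0.3243, 0.2236]
ee_rot: [0.013, 1.471, 0.11]
force: [0.7, -0.6, 0.2]
width: 0.0443
t: 47.68
eef_pos: [0.3594, 0.4968, 0.2224]
ee_rot: [0.003, 1.471, 0.101]
force: [-0.4, -1.0, 0.3]
width: 0.0438
top choke0 0.63 202 252 [0.4697 0.2992 0.0229]
top choke0 0.45 195 247 [0.4807 0.3171 0.0161]
top choke0 0.41 218 244 [0.4862 0.2645 0.0187]
top heatsink 0.82 427 217 [ 0.5405 -0.2135  0.0148]
top scoop 0.97 477 357 [ 0.2219 -0.3155  0.0022]
top scoop 0.71 339 200 [ 0.5839 -0.0121  0.0089]
top scoop 0.64 221 371 [0.2017 0.2597 0.0022]
top scoop_grip 0.88 342 237 [ 0.4909 -0.0154  0.0717]
top scoop_grip 0.61 459 386 [ 0.1708 -0.2539  0.0675]
top scoop_grip 0.58 181 361 [0.2335 0.3316 0.0683]
top tweezers 0.59 392 235 [ 0.501  -0.1337  0.001 ]
top screwdriver 0.82 276 232 [0.5111 0.1322 0.02  ]
top solder_spool 0.56 275 141 [0.7183 0.1294 0.0375]
top cleaner_bottle 0.9 405 137 [ 0.7145 -0.1622  0.0587]
top cleaner_bottle 0.54 218 246 [0.4824 0.2652 0.0132]
top tip_cleaner 0.75 174 149 [0.7021 0.3589 0.041 ]
scene choke0 0.64 407 190 [0.4674 0.2868 0.0218]
scene choke0 
[... 206 characters left out ...]
09 280 [ 0.2266 -0.3212  0.0081]
scene scoop 0.61 339 308 [ 0.5751 -0.0195  0.0068]
scene scoop 0.56 320 139 [0.2042 0.2612 0.0039]
scene scoop_grip 0.94 351 114 [0.2402 0.328  0.0668]
scene scoop_grip 0.74 313 266 [ 0.5013 -0.0207  0.0703]
scene scoop_grip 0.68 447 316 [0.7286 0.1072 0.0355]
scene scoop_grip 0.63 118 231 [ 0.1831 -0.2551  0.0672]
scene scoop_grip 0.37 268 322 [ 0.5042 -0.1375 -0.0008]
scene tweezers 0.64 265 322 [ 5.029e-01 -1.422e-01  3.000e-04]
scene screwdriver 0.67 373 249 [5.215e-01 1.299e-01 1.000e-04]
scene solder_spool 0.92 450 318 [0.7342 0.1096 0.0355]
scene cleaner_bottle 0.59 339 426 [ 0.744  -0.1778  0.0693]
scene tip_cleaner 0.83 520 242 [0.7201 0.3447 0.0363]
```

View pics/fin.png

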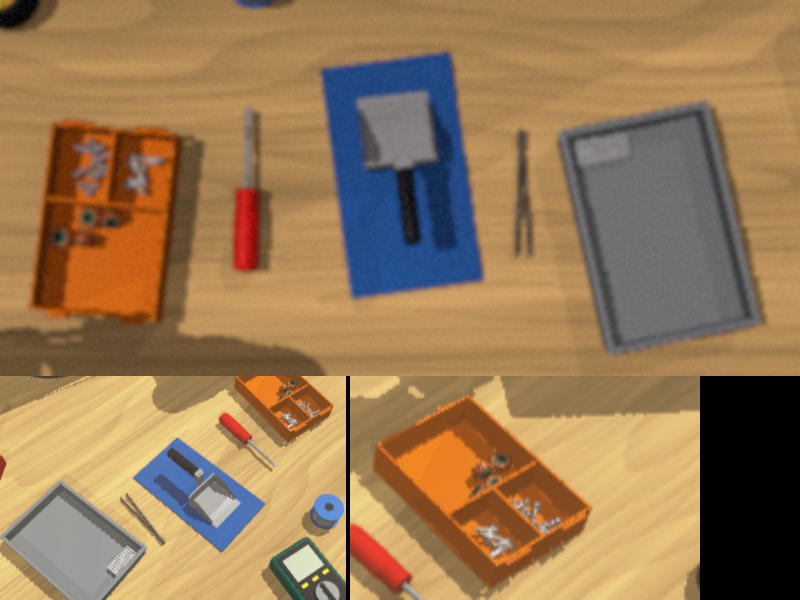

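The tray is empty except for the heatsink (crop px 603,150). The scoop lies flat on the mat (400,150), and the chokes are in the big compartment along the divider (60–115, 215–240).

```bash
python3 -c "
from station import arm
print(arm.job_done(), arm.get_state()['t'])"
```

```text
the job is handed in; nothing more can be done
the job is handed in; nothing more can be done
```

The four chokes are in the big compartment of the parts box, and the scoop is back flat on the blue mat. I handed the job in at about 49 s of the 72 s allowed. I took the chokes in two sweeps against the tray's near wall, carried them in one trip, and tipped them out with the lip about 3 cm above the bench, inside the box.

**Last checks:**
- **Tray:** it holds only the heatsink, which has not moved within measuring error.
- **Chokes:** I counted four clearly in the picture taken right after tipping. The last frames show the same cluster by the divider, but partly hidden: the networks marked three in the top view and four in the scene view. Some chokes lean on each other or on the divider.
- **Scoop:** it lies inside the mat with the handle top at z ≈ 0.071, as when I first picked it up. Its lip now faces away from the robot, about a half turn from before.
- **Bystanders:** the tweezers, screwdriver, spool, bottle and tip cleaner are where they were within about 1 cm, the scatter of the measurements.

**What did not go cleanly:**
- On the second sweep the scoop came down with about 10 N of contact, because it had tilted a few degrees in the grip. I raised it before sweeping on.
- I corrected the same tilt, then about 5 degrees, before letting the scoop go on the mat.

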